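# Weigh the foil-faced board sample on the hook scale and file it in the tray

### The arm

A 6-joint arm with a two-finger parallel gripper is mounted at the origin on the work surface. World frame = base frame: x ahead of the robot, y to its left, z up, the work surface at z = 0. Lengths are in m, angles in rad, forces in N, time in s.
With the tool pointing down it reaches from about 0.35 to 0.85 m from the base axis. Payload 8.1 kg.
Tool frame: the origin (TCP) lies at the very end of the fingers, on their centre line; the grasp point (between the pads) lies 19 mm behind it; x points along the fingers, y is the direction in which the jaws open and shut, and the axes are right-handed (so a half turn about x gives the same grasp; the last joint's range is limited). The gripper opens to 93 mm and grips with 3 to 60 N. Pads are 15 mm wide; open, the fingers measure 128 mm over their backs; the gripper's body (75 mm by 188 mm) begins 65 mm behind the grasp point.
Start: joints at [1.087, 0.13, 1.488, -0, 1.523, -0.085], TCP at [0.233, 0.553, 0.219] pointing down, gripper open.
Joint ranges: [-2.96, 2.96], [-0.89, 2.26], [0.02, 2.5], [-1.34, 4.48], [0, 2.73], [-2.66, 2.66]. Speed limits (rad/s): [2.39, 2.39, 2.79, 3.14, 3.14, 3.14].

### API

Orientations are given as a rotation vector (axis times angle).
In Python, from plant import * gives the robot as it stands. The module is installed in compiled form; this text tells all that it offers.
- The arm moves only by the tool apply_moves, never from a script. Its argument "series" is a list of rows, each an object with "jaw": the gripper's target within -1 to 1 (shut at 1, half-way at 0, fully open at -1); "linear": the shift along the tool's x, y, z normalised to -1 to 1, where 1 is 0.6 m, a list of three; "roll": the turn about the tool's x normalised to -1 to 1, where 1 is 30 degrees. A call has 1 to 20 rows; each row is the pose to reach, as a shift and turn from the pose measured when the call began, along the tool's axes at that moment; what a row does not reach only later rows make up. A row lasts 1/8 s, in which the tool goes at most 62.5 mm and 10.7 degrees, less where a joint would pass 70% of its speed; a pose out of reach is approached as far as the arm can. A call with a number of a shift or a turn outside -1 to 1 is refused whole. A call with a gripper value outside its range is refused whole. The fingers move at their own pace and stop on an object; "force" is the grip in N (left out, the last holds). Time passes only in rows, so rows that repeat a pose let the fingers close. It gives the time, the measured TCP pose, the force and the opening at its end, in the units of the state.
- read_state(): the state, without advancing time (a new reading comes with each control period).
- read_camera(name): name is "side" or "top" or "wrist"; returns a dict with "pixels" (384x512x3 uint8, blue, green, red), "intrinsics" (3x3 intrinsics, pixels), "rvec" (rotation vector, rad) and "tvec" (3), from world to camera coordinates, as OpenCV has them; the wrist camera has in their place "tool_from_camera" (4x4, takes a point from camera to tool coordinates, whose origin is the TCP and whose axes are the tool frame's). Camera axes: x right, y down, z forward; pixel columns grow to the right and rows downward; lengths in m; the calibration is good to about 2 mm. The wrist camera is an equidistant fisheye: a pixel r from the principal point sees the ray r / f radians off the axis. A picture is of the moment at which its call begins: read the wrist's pose just before it. There is no depth.
- close_job(): hands the job in, once; it reports no verdict.
The state is a dict: "t": time; "q": joint angles; "dq": joint speeds; "joint_torque": joint torques, N m; "tool_pos": TCP position; "orientation": TCP orientation; "force": force on the tool from outside, world axes, zero at the start; "wrist_torque": the same for the moment, N m; "opening": finger opening in m.
Only numpy, scipy, OpenCV 4.12 (cv2) and the standard library are available. Lean on these libraries where they do the work, as an engineer would, in place of code of your own. Each camera call takes 0.05 s, during which the arm holds its last target. There are 200 camera calls.

### The job

Weigh the foil-faced insulation sample: hang it by its wire bail on the hook of the red spring scale, let go completely, and let it hang still for a good second. Then take hold of it again, lift it off the hook and stand it upright in the free half of the blue tray, setting it down rather than dropping it. Be gentle with the scale - never jerk or push it to its stop - and leave the other samples and everything else on the bench where they are.

Things in the scene. Friction and masses are not known exactly. Their poses are not given: they have to be found in the camera images.
- foil_sample_mid (a point): The sample to weigh: upright rigid board coupon, silver foil on its large faces and top, cream ends; 120 long (its x) x 30 thick (y) x 70 high (z), 0.12 to 0.19 kg. The point is the block's centre, 35 above its underside. A steel saddle (30 long, 37 wide) clasps its top middle; the two ends are free to grip across the 30 thickness. It is the same end for end.
- foil_sample_bail (a point): Apex of the foil sample's wire bail: an upright closed loop of 6 thick wire in the sample's y-z plane, standing over the middle of the block, so one sees through it along the sample's x. The point is the wire's centre at the peak, 87 above the block's centre and 52 above the block's top. The loop is 40 wide between wire centres up to 35 above the block's top, then slopes to the peak; below it is open down to the block's top.
- scale: Red drum hook scale on a stand, fixed. Origin on the bench straight below the hook; x points away from the hook's open side, z up. Base plate 12 high, x -20 to 150, y -140 to 40; post 18 thick (32 at its ends), 465 high, at x=110, y=-100; drum 110 diameter, 50 wide, straight above the hook, axis along y, centre 385 above the bench; brass collar 20 diameter below it down to 317.
- hook_seat (a point): Bottom of the scale's hook, centre of the 6 thick hook wire, where the bail should lie; it moves with the hook. Axes are as those of the scale. The hook lies in the x-z plane and is a shallow V here: the short upturned tip ends at x=-17, z=18 (wire centre), the back of the hook rises at x=14 to z=42 and leads back to the vertical rod at x=0 above z=58. A bail enters over the tip, going in +x, and is then lowered into the V. 215 above the bench when unloaded.
- hook (a joint): How far the hook is pulled down, m: 0 empty, stop at 0.055. Spring 60 N/m, lightly damped: the foil sample pulls it down by 20 to 31 mm and it bobs for a second or so if let go suddenly.
- tray: Shallow blue open tray, 190 (its x) x 150 (its y) outside, 25 high, walls and floor 5. Origin at the centre of its underside, z up. The half at +y holds the pink sample; the half at -y is free. The filed sample must stand wholly there, its middle between 10 and 50 to the -y side of the tray's centre, roughly along the tray's x.
- pink_sample_mid (a point): Centre of the pink sample already standing in the tray's +y half; same shape and size as the foil one. Leave it.
- yellow_sample_mid (a point): Centre of the yellow foam sample, same shape and size, standing on the bench. Leave it.
- brown_sample_mid (a point): Centre of the brown sample, same shape and size, standing on the bench. Leave it.
- canister: Upright aluminium bottle with a green label and orange cap, 60 diameter, 190 high, origin at the centre of its underside. An obstacle; leave it.
- tape_measure: Yellow and black tape measure, about 110 long (with the tongue out along its x), 36 wide, 68 high, origin at its underside. Leave it.
- marker: Black marker pen lying on the bench, 120 long, 14 thick. Leave it.
- offcut: Cream foam offcut 90 x 60 x 30 high lying on the bench. Leave it.
Mind the look-alikes: they are no part of the job. Leave any green or purple look-alike of the part that bears foil_sample_mid alone.

How it is judged:
By the outcome, as a careful person would: the job done as asked, in the order asked, and still so for the second after the job is handed in, with the robot touching nothing.
It also fails if it takes over 70 s, if anything falls off the work surface, if the arm or the gripper's body presses on something with over 40 N, if the wrist force passes 120 N, or if a joint passes its speed limit or range.

## Working session

There is one attempt and no reset: what is moved stays moved. The work goes in short steps, Python scripts to look and compute and a tool call to move; the robot and the scene stay as the last step left them, time stands still between calls to the robot, and variables do not carry over. Pictures are saved under pics/ and viewed, about 8 in all and at most 12, crops included, and the job is handed in when it is done.

Besides the shell and the picture viewer there is one more tool, called after "Call:" by a JSON object that holds its "fn" and its "kwargs", one argument or row to a line. apply_moves: Moves the arm, as the interface text tells. Its arguments: {"type":"object","properties":{"series":{"type":"array"},"force":{"type":"number"}},"required":["series"]}

```bash
mkdir -p pics
cat > h.py <<'E'
from plant import *
import numpy as np, cv2
from scipy.spatial.transform import Rotation as R
def cam(n,f=None):
    s=read_state(); c=read_camera(n)
    if f: cv2.imwrite('pics/'+f,c['pixels'])
    if n=='wrist':
        T=np.eye(4);T[:3,:3]=R.from_rotvec(s['orientation']).as_matrix();T[:3,3]=s['tool_pos']
        c['W']=T@np.array(c['tool_from_camera'])
    else:
        r=R.from_rotvec(np.ravel(c['rvec'])).as_matrix();c['W']=np.eye(4);c['W'][:3,:3]=r.T;c['W'][:3,3]=-r.T@np.ravel(c['tvec'])
    c['n']=n
    return c
def ray(c,u,v):
    K=np.array(c['intrinsics']);x=(u-K[0,2])/K[0,0];y=(v-K[1,2])/K[1,1]
    if c['n']=='wrist':
        th=np.hypot(x,y);d=np.array([x/th*np.sin(th),y/th*np.sin(th),np.cos(th)]) if th>0 else np.array([0,0,1.])
    else: d=np.array([x,y,1.])
    d=c['W'][:3,:3]@d
    return c['W'][:3,3],d/np.linalg.norm(d)
def onz(c,u,v,z):
    o,d=ray(c,u,v);return o+d*(z-o[2])/d[2]
def tri(a,b):
    (o,d),(p,e)=a,b
    t=np.linalg.lstsq(np.c_[d,-e],p-o,rcond=None)[0];x,y=o+d*t[0],p+e*t[1]
    return (x+y)/2,np.linalg.norm(x-y)
E
python3 - <<'E'
from h import *
a=cam('side');b=cam('top');w=cam('wrist','w0.png')
cv2.imwrite('pics/a0.png',a['pixels']);cv2.imwrite('pics/b0.png',b['pixels'])
for c in(a,b,w): print(c['n'],c['W'].round(3).tolist(),np.array(c['intrinsics']).round(1).tolist())
import pickle;pickle.dump((a,b,w),open('v0.pkl','wb'))
s=read_state();print(s)
E
```

```text
side [[0.895, -0.324, 0.305, 0.135], [-0.445, -0.619, 0.647, -0.74], [-0.021, -0.715, -0.699, 0.947], [0.0, 0.0, 0.0, 1.0]] [[439.0, 0.0, 256.4], [0.0, 439.0, 186.9], [0.0, 0.0, 1.0]]
top [[-0.018, -0.998, 0.058, 0.434], [-1.0, 0.017, -0.022, 0.031], [0.021, -0.059, -0.998, 1.079], [0.0, 0.0, 0.0, 1.0]] [[347.2, 0.0, 254.0], [0.0, 347.2, 190.4], [0.0, 0.0, 1.0]]
wrist [[0.388, 0.895, 0.221, 0.172], [0.921, -0.377, -0.094, 0.578], [-0.001, 0.24, -0.971, 0.383], [0.0, 0.0, 0.0, 1.0]] [[297.3, 0.0, 257.9], [0.0, 297.3, 196.0], [0.0, 0.0, 1.0]]
{'t': 0.15, 'q': array([ 1.08658199e+00,  1.30975340e-01,  1.48901836e+00,  4.46076597e-06,
        1.52303345e+00, -8.53881819e-02]), 'dq': array([ 0.00087607, -0.00168081, -0.00268231, -0.00052349, -0.00045172,
        0.00152148]), 'joint_torque': array([ 8.33024260e-04, -5.60475683e+01, -4.92335415e+01,  7.69413169e-02,
        3.04638455e-02, -1.39469889e-04]), 'tool_pos': array([0.23276546, 0.55252712, 0.21784173]), 'orientation': array([ 0.31179285,  1.54846791, -0.31396532]), 'force': array([-0.28813424,  0.36711113,  0.12772896]), 'wrist_torque': array([-0.04645972,  0.03032659,  0.0476984 ]), 'opening': 0.09278372033981354}
```

View pics/a0.png

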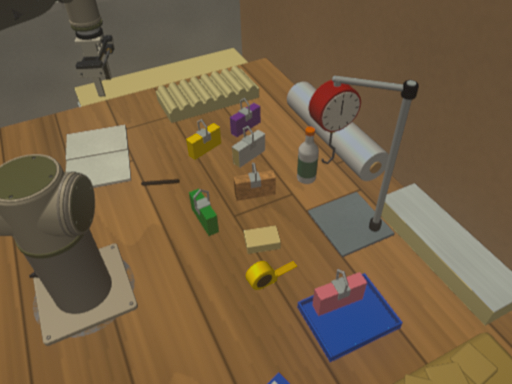

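View pics/b0.png

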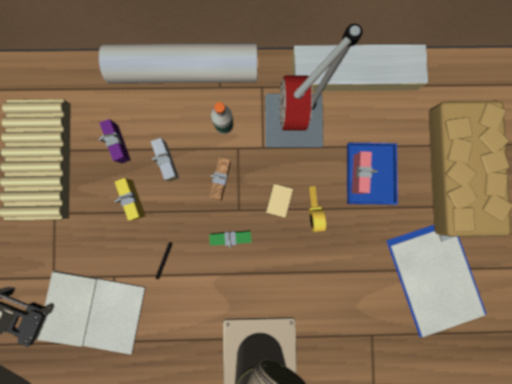

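Run:
```python
from h import *
import pickle
a,b,w=pickle.load(open('v0.pkl','rb'))
s=read_state();print(R.from_rotvec(s['orientation']).as_matrix().round(4))
A=a['pixels'];B=b['pixels']
z=lambda I,x,y,W,H,k:cv2.resize(I[y:y+H,x:x+W],None,fx=k,fy=k,interpolation=cv2.INTER_CUBIC)
top=np.hstack([z(A,0,0,130,100,3),z(A,220,90,136,100,3)])
bot=np.hstack([z(B,130,85,130,100,3),z(B,258,20,136,100,3)])
cv2.imwrite('pics/z0.png',np.vstack([top,bot]))
```

```text
[[-7.000e-04  3.883e-01  9.215e-01]
 [-1.300e-03  9.215e-01 -3.883e-01]
 [-1.000e+00 -1.400e-03 -1.000e-04]]
```

View pics/z0.png

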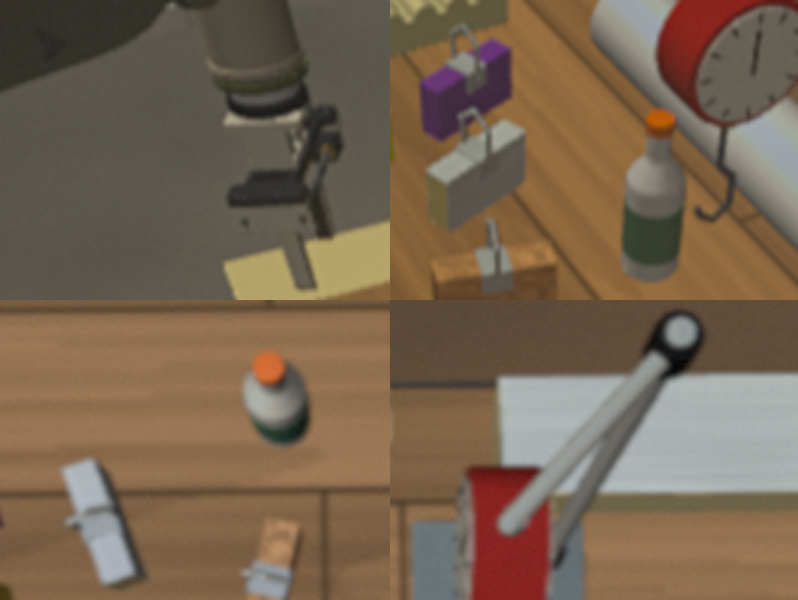

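View pics/w0.png

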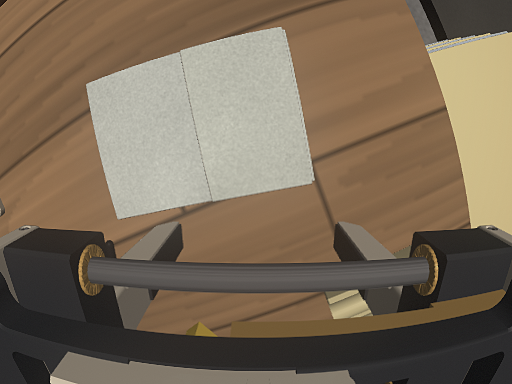

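Run:
```python
from h import *
import pickle
a,b,w=pickle.load(open('v0.pkl','rb'))
def proj(c,P):
    T=np.linalg.inv(c['W']);p=T[:3,:3]@P+T[:3,3];K=np.array(c['intrinsics']);q=K@p;return (q[:2]/q[2]).round(1)
s=read_state();P=s['tool_pos'];M=R.from_rotvec(s['orientation']).as_matrix()
for h in(0,.084,.1,.15,.2,.25,.3): print(h,*[ (proj(a,P+[0,0,h]+M[:,2]*d)*3).tolist() for d in(-.0375,0,.0375)])
print(w['W'][:3,3]-P, 'top',proj(b,P))
for d in(-.094,.094):print((proj(a,P+[0,0,.084]+M[:,1]*d)*3).tolist())
```

```text
0 [281.4, 264.9] [317.70000000000005, 263.1] [353.70000000000005, 261.0]
0.084 [258.0, 191.39999999999998] [295.79999999999995, 189.60000000000002] [333.6, 187.8]
0.1 [253.20000000000002, 176.7] [291.29999999999995, 174.89999999999998] [329.4, 173.10000000000002]
0.15 [237.89999999999998, 129.3] [277.20000000000005, 127.19999999999999] [316.20000000000005, 125.39999999999999]
0.2 [221.70000000000002, 78.9] [262.20000000000005, 77.1] [302.4, 75.0]
0.25 [204.60000000000002, 25.5] [246.29999999999998, 23.700000000000003] [287.70000000000005, 21.9]
0.3 [186.60000000000002, -30.900000000000002] [229.20000000000002, -32.7] [272.1, -34.8]
[-0.06029932  0.02547952  0.16535428] top [ 31.7 298.4]
[276.29999999999995, 238.5]
[313.20000000000005, 145.5]
```

Run:
```python
from h import *
import pickle
a,b,w=pickle.load(open('v0.pkl','rb'))
B=b['pixels'].astype(int);A=a['pixels']
hsv=cv2.cvtColor(b['pixels'],cv2.COLOR_BGR2HSV)
def rect(m,x0,y0,x1,y1,z,name):
    M=np.zeros(m.shape,np.uint8);M[y0:y1,x0:x1]=m[y0:y1,x0:x1]*255
    cs,_=cv2.findContours(M,cv2.RETR_EXTERNAL,cv2.CHAIN_APPROX_NONE)
    c=max(cs,key=cv2.contourArea);P=np.array([onz(b,*p[0],z)[:2] for p in c],np.float32)
    r=cv2.minAreaRect(P*1000);print(name,np.round(r[0],1),np.round(r[1],1),round(r[2],1),'px',cv2.boundingRect(c));print(cv2.boxPoints(r).round(0).tolist())
sat=hsv[...,1];V=hsv[...,2];H=hsv[...,0]
rect((sat<70)&(V>110),145,130,185,190,.07,'foil')
rect((H>105)&(H<130)&(sat>140),340,135,405,210,.025,'tray')
print('plate px',B[130,270],hsv[130,270], 'bg',hsv[150,290])
rect((H>80)&(H<125)&(V<150)&(sat<120),255,85,330,155,.012,'plate')
rect((H>165)&(sat>80)&(V>150),345,140,400,205,.07,'pink')
# hook from side, foil etc
print('side hook ray at y..');o,d=ray(a,325,161)
for y in(-.06,-.05,-.04,-.03,-.02): t=(y-o[1])/d[1];print((o+d*t).round(3))
```

```text
foil [589.5 280.5] [124.1  49.8] 19.7 px (150, 137, 25, 43)
[[523.0, 283.0], [540.0, 236.0], [656.0, 278.0], [639.0, 325.0]]
tray [ 542.8 -355.8] [148.6 184.9] 88.1 px (348, 143, 49, 61)
[[448.0, -427.0], [633.0, -433.0], [638.0, -285.0], [453.0, -278.0]]
plate px [120 116 105] [ 98  32 120] bg [ 15 114 127]
plate [ 714.8 -120.1] [172.8 164.7] 88.9 px (266, 94, 56, 53)
[[631.0, -205.0], [795.0, -208.0], [799.0, -35.0], [634.0, -32.0]]
pink [ 505.1 -314.3] [29.6 44.3] 88.0 px (359, 177, 11, 16)
[[482.0, -328.0], [527.0, -330.0], [528.0, -300.0], [483.0, -299.0]]
side hook ray at y..
[ 0.649 -0.06   0.216]
[ 0.656 -0.05   0.205]
[ 0.664 -0.04   0.195]
[ 0.671 -0.03   0.184]
[ 0.679 -0.02   0.173]
```

Call:
{"fn": "apply_moves", "kwargs": {
  "series": [
    {"jaw": -1,"linear": [-0.19,-0.1,0.2],"roll": -0.3},
    {"jaw": -1,"linear": [-0.19,-0.2,0.4],"roll": -0.6},
    {"jaw": -1,"linear": [-0.19,-0.31,0.61],"roll": -1},
    {"jaw": -1,"linear": [-0.19,-0.31,0.61],"roll": -1},
    {"jaw": -1,"linear": [-0.19,-0.31,0.61],"roll": -1},
    {"jaw": -1,"linear": [-0.19,-0.31,0.61],"roll": -1},
    {"jaw": -1,"linear": [-0.19,-0.31,0.61],"roll": -1},
    {"jaw": -1,"linear": [-0.19,-0.31,0.61],"roll": -1},
    {"jaw": -1,"linear": [-0.19,-0.31,0.61],"roll": -1},
    {"jaw": -1,"linear": [-0.19,-0.31,0.61],"roll": -1}
  ]
}}

```text
t: 1.4
tool_pos: [0.497, 0.2402, 0.3316]
orientation: [-0.1, 1.57, 0.098]
force: [0.1, -1.2, 0.4]
opening: 0.093
```

Call:
{"fn": "apply_moves", "kwargs": {
  "series": [
    {"jaw": -1,"linear": [0,0.1,0.3],"roll": -0.42},
    {"jaw": -1,"linear": [0,0.15,0.62],"roll": -0.42},
    {"jaw": -1,"linear": [0,0.15,0.62],"roll": -0.42},
    {"jaw": -1,"linear": [0,0.15,0.62],"roll": -0.42},
    {"jaw": -1,"linear": [0,0.15,0.62],"roll": -0.42},
    {"jaw": -1,"linear": [0,0.15,0.62],"roll": -0.42},
    {"jaw": -1,"linear": [0,0.15,0.62],"roll": -0.42},
    {"jaw": -1,"linear": [0,0.15,0.62],"roll": -0.42},
    {"jaw": -1,"linear": [0,0.15,0.62],"roll": -0.42}
  ]
}}

```text
t: 2.52
tool_pos: [0.7981, 0.353, 0.3056]
orientation: [-0.26, 1.497, 0.281]
force: [-0.4, -0.9, 0.7]
opening: 0.0932
```

```bash
cat >> h.py <<'E'
def st():
    s=read_state();M=R.from_rotvec(s['orientation']).as_matrix()
    print('t',round(s['t'],2),'pos',s['tool_pos'].round(4),'q',s['q'].round(3),'F',s['force'].round(2),'open',round(s['opening'],4));print(M.round(3));return s,M
def go(target,M,p): # normalised linear
    return (M.T@(np.array(target)-p)/.6).round(3)
E
python3 -c "
from h import *
st()"
```

```text
t 2.52 pos [0.7981 0.353  0.3056] q [ 0.356  1.085  0.023  0.003  1.975 -1.561] F [-0.42 -0.91  0.71] open 0.0932
[[ 0.054 -0.341  0.939]
 [ 0.023  0.94   0.34 ]
 [-0.998  0.003  0.058]]
```

Call:
{"fn": "apply_moves", "kwargs": {
  "series": [
    {"jaw": -1,"linear": [-0.15,0,1],"roll": 0},
    {"jaw": -1,"linear": [-0.15,0,1],"roll": 0},
    {"jaw": -1,"linear": [-0.15,0,1],"roll": 0},
    {"jaw": -1,"linear": [-0.15,0,1],"roll": 0}
  ]
}}

```text
t: 3.02
tool_pos: [0.8357, 0.3546, 0.2777]
orientation: [-0.247, 1.437, 0.289]
force: [-0.6, 0.3, -0.4]
opening: 0.0929
```

```bash
python3 -c "
from h import *
st()"
```

```text
t 3.02 pos [0.8357 0.3546 0.2777] q [ 0.342  1.12   0.023  0.008  1.879 -1.574] F [-0.6   0.32 -0.35] open 0.0929
[[ 0.11  -0.341  0.934]
 [ 0.047  0.94   0.338]
 [-0.993  0.007  0.119]]
```

Call:
{"fn": "apply_moves", "kwargs": {
  "series": [
    {"jaw": -1,"linear": [-0.4,0,1],"roll": 0},
    {"jaw": -1,"linear": [-0.4,0,1],"roll": 0},
    {"jaw": -1,"linear": [-0.4,0,1],"roll": 0},
    {"jaw": -1,"linear": [-0.4,0,1],"roll": 0},
    {"jaw": -1,"linear": [-0.4,0,1],"roll": 0},
    {"jaw": -1,"linear": [-0.4,0,1],"roll": 0},
    {"jaw": -1,"linear": [-0.4,0,1],"roll": 0},
    {"jaw": -1,"linear": [-0.4,0,1],"roll": 0}
  ]
}}

```text
t: 4.03
tool_pos: [0.8483, 0.3443, 0.3179]
orientation: [-0.235, 1.377, 0.296]
force: [0.5, 0.5, -0.9]
opening: 0.093
```

```bash
python3 -c "
from h import *
st()"
```

```text
t 4.03 pos [0.8483 0.3443 0.3179] q [ 0.324  1.077  0.023  0.014  1.861 -1.589] F [ 0.47  0.52 -0.91] open 0.093
[[ 0.166 -0.341  0.925]
 [ 0.07   0.94   0.334]
 [-0.984  0.009  0.18 ]]
```

Call:
{"fn": "apply_moves", "kwargs": {
  "series": [
    {"jaw": -1,"linear": [-0.3,0,1],"roll": 0},
    {"jaw": -1,"linear": [-0.3,0,1],"roll": 0},
    {"jaw": -1,"linear": [-0.3,0,1],"roll": 0}
  ]
}}

```text
t: 4.4
tool_pos: [0.8664, 0.3454, 0.3344]
orientation: [-0.223, 1.317, 0.303]
force: [0.0, 0.1, -0.3]
opening: 0.093
```

Call:
{"fn": "apply_moves", "kwargs": {
  "series": [
    {"jaw": -1,"linear": [-0.3,0,1],"roll": 0},
    {"jaw": -1,"linear": [-0.3,0,1],"roll": 0},
    {"jaw": -1,"linear": [-0.3,0,1],"roll": 0}
  ]
}}

```text
t: 4.78
tool_pos: [0.8814, 0.3463, 0.3589]
orientation: [-0.211, 1.255, 0.309]
force: [-0.6, -0.3, 0.1]
opening: 0.0933
```

Call:
{"fn": "apply_moves", "kwargs": {
  "series": [
    {"jaw": -1,"linear": [-0.3,0,1],"roll": 0},
    {"jaw": -1,"linear": [-0.3,0,1],"roll": 0},
    {"jaw": -1,"linear": [-0.3,0,1],"roll": 0}
  ]
}}

```text
t: 5.15
tool_pos: [0.8932, 0.3466, 0.3892]
orientation: [-0.199, 1.194, 0.314]
force: [0.6, -0.0, -0.5]
opening: 0.0931
```

```bash
python3 -c "
from h import *
s,M=st()
print(go([.50,.25,.30],M,s['tool_pos']))"
```

```text
t 5.15 pos [0.8932 0.3466 0.3892] q [ 0.305  1.014  0.023  0.029  1.739 -1.603] F [ 0.62 -0.03 -0.49] open 0.0931
[[ 0.332 -0.343  0.879]
 [ 0.135  0.939  0.315]
 [-0.933  0.014  0.358]]
[-0.101  0.071 -0.68 ]
```

Call:
{"fn": "apply_moves", "kwargs": {
  "series": [
    {"jaw": -1,"linear": [-0.03,0.07,-0.3],"roll": 0},
    {"jaw": -1,"linear": [-0.05,0.07,-0.6],"roll": 0},
    {"jaw": -1,"linear": [-0.05,0.07,-0.75],"roll": 0},
    {"jaw": -1,"linear": [-0.05,0.07,-0.75],"roll": 0},
    {"jaw": -1,"linear": [-0.05,0.07,-0.75],"roll": 0},
    {"jaw": -1,"linear": [-0.05,0.07,-0.75],"roll": 0},
    {"jaw": -1,"linear": [-0.05,0.07,-0.75],"roll": 0},
    {"jaw": -1,"linear": [-0.05,0.07,-0.75],"roll": 0},
    {"jaw": -1,"linear": [-0.05,0.07,-0.75],"roll": 0},
    {"jaw": -1,"linear": [-0.05,0.07,-0.75],"roll": 0}
  ]
}}

```text
t: 6.4
tool_pos: [0.4685, 0.2387, 0.2524]
orientation: [-0.2, 1.199, 0.315]
force: [0.6, 0.0, -0.4]
opening: 0.0931
```

```bash
python3 -c "
from h import *
s,M=st()
c=cam('wrist','w1.png')
import pickle;pickle.dump(c,open('w1.pkl','wb'))"
```

```text
t 6.4 pos [0.4685 0.2387 0.2524] q [ 0.369 -0.465  2.002  0.006  1.244 -1.55 ] F [ 0.58  0.02 -0.35] open 0.0931
[[ 0.328 -0.343  0.88 ]
 [ 0.133  0.939  0.317]
 [-0.935  0.014  0.353]]
```

View pics/w1.png

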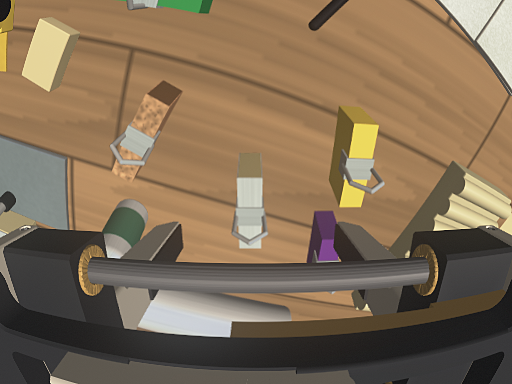

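```bash
python3 -c "
from h import *
import pickle;c=pickle.load(open('w1.pkl','rb'))
for n,u,v,z in[('near',250,178,.07),('nL',237,178,.07),('nR',263,178,.07),('far',250,248,.07),('apex',250,242,.122),('bailL',233,236,.105),('bailR',268,236,.105),('brL',112,150,.105),('brR',155,158,.105),('brApex',125,165,.122),('yeL',343,178,.105),('yeR',382,185,.105),('yebottomR',361,207,.07),('brnear R',182,93,.07),('brfar R',150,170,.07)]:
  print(n,onz(c,u,v,z).round(4))
I=c['pixels'];cv2.imwrite('pics/z1.png',cv2.resize(I[70:270,90:410],None,fx=2.5,fy=2.5,interpolation=cv2.INTER_CUBIC))"
```

```text
near [0.5364 0.2553 0.07  ]
nL [0.5418 0.2402 0.07  ]
nR [0.5311 0.2704 0.07  ]
far [0.65   0.2948 0.07  ]
apex [0.5917 0.275  0.122 ]
bailL [0.6043 0.2565 0.105 ]
bailR [0.5895 0.2982 0.105 ]
brL [0.532  0.0907 0.105 ]
brR [0.5263 0.1423 0.105 ]
brApex [0.5348 0.114  0.122 ]
yeL [0.4805 0.3472 0.105 ]
yeR [0.4717 0.3985 0.105 ]
yebottomR [0.5281 0.4144 0.07  ]
brnear R [0.4584 0.1493 0.07  ]
brfar R [0.5667 0.1321 0.07  ]
```

View pics/z1.png

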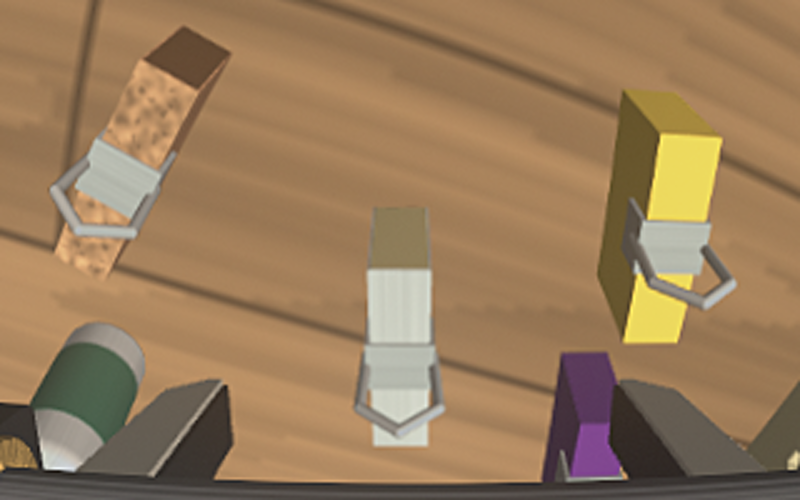

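```bash
python3 -c "
from h import *
s,M=st()
for t in ([.552,.261,.2],[.552,.261,.1],[.552,.261,.017]): print(go(t,M,s['tool_pos']))"
```

```text
t 6.45 pos [0.4711 0.2396 0.2553] q [ 0.369 -0.462  1.995  0.006  1.243 -1.55 ] F [-0.03  0.37  0.38] open 0.0931
[[ 0.332 -0.343  0.879]
 [ 0.135  0.939  0.316]
 [-0.934  0.014  0.358]]
[ 0.136 -0.014  0.097]
[ 0.291 -0.016  0.037]
[ 0.42  -0.018 -0.012]
```

Call:
{"fn": "apply_moves", "kwargs": {
  "series": [
    {"jaw": -1,"linear": [0.136,-0.014,0.097]},
    {"jaw": -1,"linear": [0.136,-0.014,0.097]},
    {"jaw": -1,"linear": [0.136,-0.014,0.097]},
    {"jaw": -1,"linear": [0.21,-0.015,0.068]},
    {"jaw": -1,"linear": [0.29,-0.016,0.037]},
    {"jaw": -1,"linear": [0.34,-0.017,0.018]},
    {"jaw": -1,"linear": [0.39,-0.018,0]},
    {"jaw": -1,"linear": [0.42,-0.018,-0.012]},
    {"jaw": -1,"linear": [0.42,-0.018,-0.012]},
    {"jaw": -1,"linear": [0.42,-0.018,-0.012]},
    {"jaw": -1,"linear": [0.42,-0.018,-0.012]}
  ]
}}

```text
invalid input
```

```bash
python3 -c "
from h import *
s,M=st()
c=cam('wrist','w2.png')"
```

```text
t 6.45 pos [0.4711 0.2396 0.2553] q [ 0.369 -0.462  1.995  0.006  1.243 -1.55 ] F [-0.03  0.37  0.38] open 0.0931
[[ 0.332 -0.343  0.879]
 [ 0.135  0.939  0.316]
 [-0.934  0.014  0.358]]
```

View pics/w2.png

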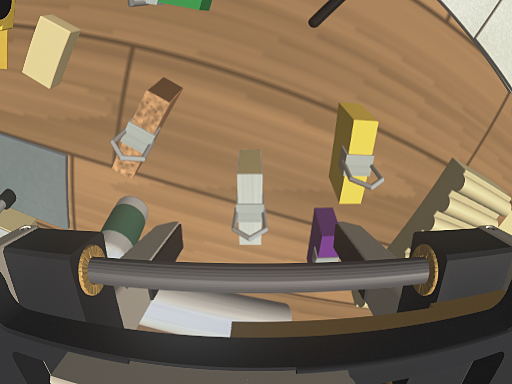

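Call:
{"fn": "apply_moves", "kwargs": {
  "series": [
    {"jaw": -1,"roll": 0,"linear": [0.136,-0.014,0.097]},
    {"jaw": -1,"roll": 0,"linear": [0.136,-0.014,0.097]},
    {"jaw": -1,"roll": 0,"linear": [0.136,-0.014,0.097]},
    {"jaw": -1,"roll": 0,"linear": [0.21,-0.015,0.068]},
    {"jaw": -1,"roll": 0,"linear": [0.29,-0.016,0.037]},
    {"jaw": -1,"roll": 0,"linear": [0.34,-0.017,0.018]},
    {"jaw": -1,"roll": 0,"linear": [0.39,-0.018,0]},
    {"jaw": -1,"roll": 0,"linear": [0.42,-0.018,-0.012]},
    {"jaw": -1,"roll": 0,"linear": [0.42,-0.018,-0.012]},
    {"jaw": -1,"roll": 0,"linear": [0.42,-0.018,-0.012]},
    {"jaw": -1,"roll": 0,"linear": [0.42,-0.018,-0.012]}
  ]
}}

```text
t: 7.88
tool_pos: [0.5564, 0.2624, 0.0218]
orientation: [-0.198, 1.188, 0.315]
force: [0.3, -0.4, 1.0]
opening: 0.0929
```

```bash
python3 -c "
from h import *
s,M=st()
c=cam('wrist','w3.png')
I=c['pixels'];h=cv2.cvtColor(I,cv2.COLOR_BGR2HSV)
m=(h[...,1]<60)&(h[...,2]>140)
for v in (170,180,190,200,210,220,230): print(v,np.where(m[v,150:350])[0][[0,-1]]+150 if m[v,150:350].any() else None)"
```

```text
t 7.88 pos [0.5564 0.2624 0.0218] q [ 0.349  0.041  2.016  0.02   0.712 -1.581] F [ 0.32 -0.36  1.03] open 0.0929
[[ 0.337 -0.343  0.877]
 [ 0.137  0.939  0.315]
 [-0.932  0.014  0.363]]
170 None
180 None
190 [231 282]
200 [230 285]
210 None
220 None
230 [172 173]
```

View pics/w3.png

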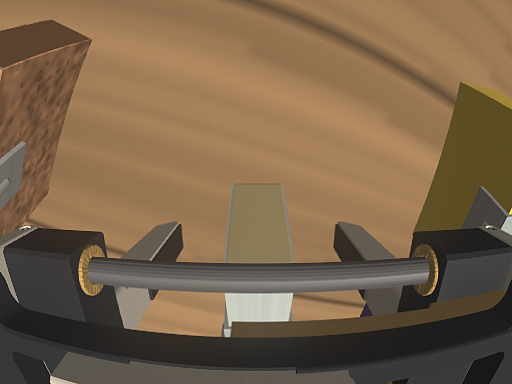

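Call:
{"fn": "apply_moves", "kwargs": {
  "series": [
    {"jaw": 0.3,"roll": 0,"linear": [0,0,0]},
    {"jaw": 1,"roll": 0,"linear": [0,0,0]},
    {"jaw": 1,"roll": 0,"linear": [0,0,0]},
    {"jaw": 1,"roll": 0,"linear": [0,0,0]},
    {"jaw": 1,"roll": 0,"linear": [0,0,0]},
    {"jaw": 1,"roll": 0,"linear": [0,0,0]},
    {"jaw": 1,"roll": 0,"linear": [0,0,0]},
    {"jaw": 1,"roll": 0,"linear": [0,0,0]}
  ],
  "force": 40
}}

```text
t: 8.93
tool_pos: [0.5561, 0.2623, 0.0214]
orientation: [-0.198, 1.189, 0.315]
force: [0.1, -0.2, -0.5]
opening: 0.0299
```

```bash
python3 -c "
from h import *
s,M=st()
p=s['tool_pos']
for t in (p+[0,0,.1],p+[0,0,.2]): print(go(t,M,p))"
```

```text
t 8.93 pos [0.5561 0.2623 0.0214] q [ 0.349  0.042  2.017  0.02   0.712 -1.581] F [ 0.07 -0.18 -0.47] open 0.0299
[[ 0.336 -0.343  0.877]
 [ 0.136  0.939  0.315]
 [-0.932  0.014  0.363]]
[-0.155  0.002  0.06 ]
[-0.311  0.005  0.121]
```

```bash
python3 -c "
from h import *
import pickle
a,b,w=pickle.load(open('v0.pkl','rb'))
h=cv2.cvtColor(b['pixels'],cv2.COLOR_BGR2HSV);m=((h[...,0]<8)|(h[...,0]>170))&(h[...,1]>150)
for v in range(72,134,4):
  x=np.where(m[v,270:330])[0]+270
  print(v,(x[0],x[-1]) if len(x) else None, end=' ')
r=np.where(m[:,285:312].sum(1)>8)[0];print('rows',r[0],r[-1])
for u,v in((r[0],0),(r[-1],0)): print(onz(b,298,u,.385),onz(b,298,u,.44))
for u in(282,287,311): print(u,onz(b,u,103,.385).round(4),onz(b,u,103,.44).round(4))
g=a['pixels'][125:170,315:350];cv2.imwrite('pics/z2.png',np.hstack([cv2.resize(g,None,fx=10,fy=10,interpolation=cv2.INTER_CUBIC),cv2.resize(b['pixels'][60:150,255:330],(375,450),interpolation=cv2.INTER_CUBIC)]))
"
```

```text
72 None 76 (np.int64(284), np.int64(295)) 80 (np.int64(285), np.int64(303)) 84 (np.int64(286), np.int64(300)) 88 (np.int64(286), np.int64(309)) 92 (np.int64(287), np.int64(310)) 96 (np.int64(287), np.int64(310)) 100 (np.int64(287), np.int64(309)) 104 (np.int64(287), np.int64(309)) 108 (np.int64(286), np.int64(310)) 112 (np.int64(286), np.int64(309)) 116 (np.int64(286), np.int64(308)) 120 (np.int64(286), np.int64(308)) 124 (np.int64(285), np.int64(307)) 128 (np.int64(283), np.int64(305)) 132 None rows 76 129
[ 0.70809237 -0.07866222  0.385     ] [ 0.68639867 -0.07000455  0.44      ]
[ 0.59819103 -0.07587624  0.385     ] [ 0.58520215 -0.06743923  0.44      ]
282 [ 0.6522 -0.0445  0.385 ] [ 0.635  -0.0386  0.44  ]
287 [ 0.6521 -0.0548  0.385 ] [ 0.6349 -0.048   0.44  ]
311 [ 0.6516 -0.1038  0.385 ] [ 0.6343 -0.0932  0.44  ]
```

View pics/z2.png

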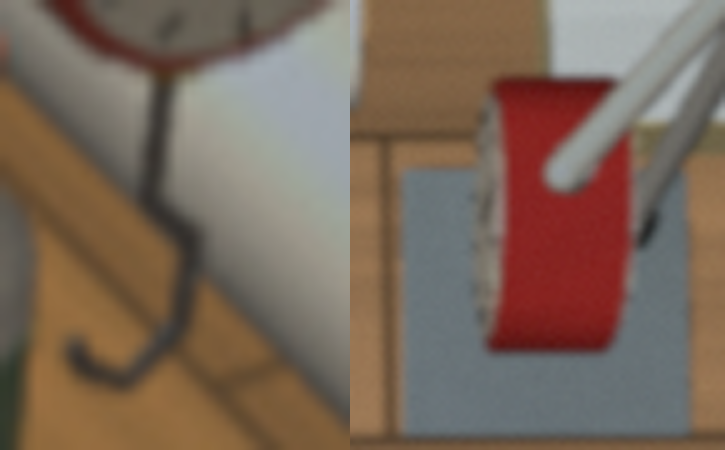

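```bash
python3 -c "
from h import *
import pickle
a,b,w=pickle.load(open('v0.pkl','rb'))
print(onz(a,327.0,162.5,.215),onz(a,322.3,159.6,.233),onz(a,334.2,149,.257),onz(a,331,144,.273))
s,M=st();p=s['tool_pos'];d=np.array([.036,.013,.1006])
for t in (p+[0,0,.1],p+[0,0,.2],p+[-.03,-.1,.22]): print(go(t,M,p))
"
```

```text
[ 0.65070855 -0.06617492  0.215     ] [ 0.63372651 -0.06819625  0.233     ] [ 0.66407763 -0.07075022  0.257     ] [ 0.65556723 -0.06673203  0.273     ]
t 8.93 pos [0.5561 0.2623 0.0214] q [ 0.349  0.042  2.017  0.02   0.712 -1.581] F [ 0.07 -0.18 -0.47] open 0.0299
[[ 0.336 -0.343  0.877]
 [ 0.136  0.939  0.315]
 [-0.932  0.014  0.363]]
[-0.155  0.002  0.06 ]
[-0.311  0.005  0.121]
[-0.381 -0.134  0.037]
```

Call:
{"fn": "apply_moves", "kwargs": {
  "series": [
    {"jaw": 1,"roll": 0,"linear": [-0.03,0,0.012]},
    {"jaw": 1,"roll": 0,"linear": [-0.08,0.001,0.031]},
    {"jaw": 1,"roll": 0,"linear": [-0.155,0.002,0.06]},
    {"jaw": 1,"roll": 0,"linear": [-0.235,0.004,0.09]},
    {"jaw": 1,"roll": 0,"linear": [-0.311,0.005,0.121]},
    {"jaw": 1,"roll": 0,"linear": [-0.311,0.005,0.121]},
    {"jaw": 1,"roll": 0,"linear": [-0.311,0.005,0.121]},
    {"jaw": 1,"roll": 0,"linear": [-0.311,0.005,0.121]}
  ]
}}

```text
t: 9.93
tool_pos: [0.5547, 0.2621, 0.2187]
orientation: [-0.199, 1.193, 0.315]
force: [-0.8, -0.4, -2.4]
opening: 0.0301
```

```bash
python3 -c "
from h import *
s,M=st();p=s['tool_pos']
for t in ([.48,.25,.21],[.48,.10,.21],[.48,-.085,.21]): print(go(t,M,p))
c=cam('wrist','w4.png')
"
```

```text
t 9.93 pos [0.5547 0.2621 0.2187] q [ 0.35  -0.192  1.85   0.014  1.117 -1.572] F [-0.8  -0.43 -2.39] open 0.0301
[[ 0.333 -0.343  0.878]
 [ 0.135  0.939  0.315]
 [-0.933  0.014  0.359]]
[-0.031  0.024 -0.121]
[-0.064 -0.211 -0.2  ]
[-0.106 -0.501 -0.297]
```

View pics/w4.png

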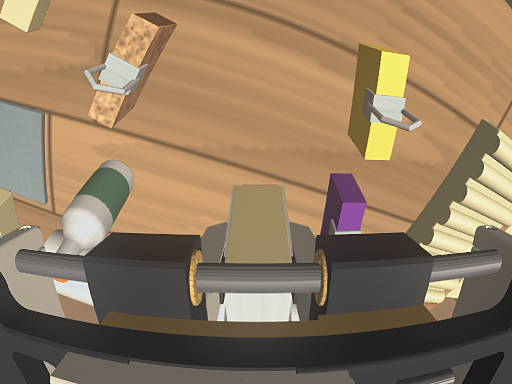

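Call:
{"fn": "apply_moves", "kwargs": {
  "series": [
    {"jaw": 1,"roll": 0,"linear": [-0.015,0.012,-0.06]},
    {"jaw": 1,"roll": 0,"linear": [-0.031,0.024,-0.121]},
    {"jaw": 1,"roll": 0,"linear": [-0.04,-0.05,-0.145]},
    {"jaw": 1,"roll": 0,"linear": [-0.05,-0.13,-0.17]},
    {"jaw": 1,"roll": 0,"linear": [-0.064,-0.211,-0.2]},
    {"jaw": 1,"roll": 0,"linear": [-0.075,-0.29,-0.226]},
    {"jaw": 1,"roll": 0,"linear": [-0.086,-0.37,-0.252]},
    {"jaw": 1,"roll": 0,"linear": [-0.098,-0.45,-0.28]},
    {"jaw": 1,"roll": 0,"linear": [-0.106,-0.501,-0.297]},
    {"jaw": 1,"roll": 0,"linear": [-0.106,-0.501,-0.297]},
    {"jaw": 1,"roll": 0,"linear": [-0.106,-0.501,-0.297]},
    {"jaw": 1,"roll": 0,"linear": [-0.106,-0.501,-0.297]}
  ]
}}

```text
t: 11.48
tool_pos: [0.48, -0.0839, 0.2097]
orientation: [-0.199, 1.193, 0.316]
force: [0.2, 0.0, -0.3]
opening: 0.03
```

```bash
python3 -c "
from h import *
s,M=st();p=s['tool_pos']
d=np.array([.036,.013,.1006])
for ap in ([.575,-.068,.2455],[.605,-.068,.2455]): print(np.array(ap)-d,go(np.array(ap)-d,M,p))
"
```

```text
t 11.47 pos [ 0.48   -0.0839  0.2097] q [-0.5   -0.493  2.1    0.292  1.308 -2.463] F [ 0.23  0.04 -0.26] open 0.03
[[ 0.332 -0.344  0.878]
 [ 0.136  0.939  0.317]
 [-0.933  0.014  0.359]]
[ 0.539  -0.081   0.1449] [ 0.134 -0.031  0.049]
[ 0.569  -0.081   0.1449] [ 0.151 -0.048  0.093]
```

Call:
{"fn": "apply_moves", "kwargs": {
  "series": [
    {"jaw": 1,"roll": 0,"linear": [0.07,-0.02,0.025]},
    {"jaw": 1,"roll": 0,"linear": [0.13,-0.031,0.049]},
    {"jaw": 1,"roll": 0,"linear": [0.144,-0.048,0.096]},
    {"jaw": 1,"roll": 0,"linear": [0.144,-0.048,0.096]},
    {"jaw": 1,"roll": 0,"linear": [0.144,-0.048,0.096]},
    {"jaw": 1,"roll": 0,"linear": [0.144,-0.048,0.096]},
    {"jaw": 1,"roll": 0,"linear": [0.144,-0.048,0.096]}
  ]
}}

```text
t: 12.35
tool_pos: [0.5689, -0.081, 0.1498]
orientation: [-0.199, 1.193, 0.316]
force: [0.8, -0.2, -1.9]
opening: 0.0298
```

```bash
python3 -c "
from h import *
s,M=st();p=s['tool_pos']
d=np.array([.036,.013,.1006]);print('apex',p+d)
a=cam('side');b=cam('top')
T=np.linalg.inv(a['W'])
q=np.array(a['intrinsics'])@(T[:3,:3]@(p+d)+T[:3,3]);print('apex px',q[:2]/q[2])
g=lambda I,x,y,w,h,k:cv2.resize(I[y:y+h,x:x+w],None,fx=k,fy=k,interpolation=cv2.INTER_CUBIC)
cv2.imwrite('pics/z3.png',np.hstack([g(a['pixels'],255,100,100,120,5),g(b['pixels'],250,60,60,120,5)]))
"
```

```text
t 12.35 pos [ 0.5689 -0.081   0.1498] q [-0.401 -0.184  1.971  0.289  1.106 -2.418] F [ 0.83 -0.18 -1.88] open 0.0298
[[ 0.333 -0.344  0.878]
 [ 0.136  0.939  0.316]
 [-0.933  0.014  0.359]]
apex [ 0.60493871 -0.0680262   0.2503938 ]
apex px [312.77828495 157.74404659]
```

View pics/z3.png

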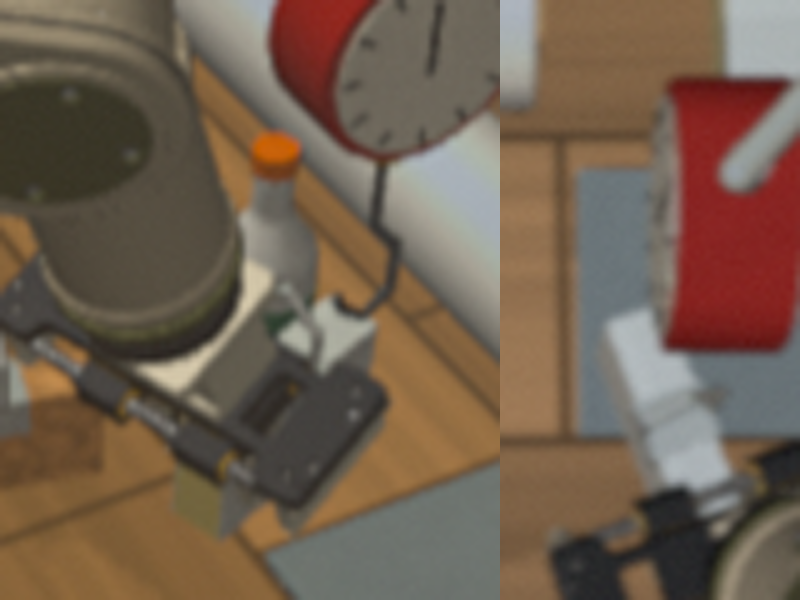

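```bash
python3 -c "
from h import *
s,M=st();p=s['tool_pos']
d=np.array([.036,.013,.1006])
for ap in ([.628,-.068,.2505],[.651,-.068,.2505],[.651,-.068,.221],[.651,-.068,.196]): print(go(np.array(ap)-d,M,p))
"
```

```text
t 12.45 pos [ 0.569  -0.0811  0.1497] q [-0.401 -0.183  1.971  0.289  1.106 -2.418] F [ 0.06 -0.41 -0.72] open 0.0298
[[ 0.333 -0.344  0.878]
 [ 0.136  0.939  0.316]
 [-0.933  0.014  0.359]]
[ 0.012 -0.013  0.034]
[ 0.025 -0.026  0.067]
[ 0.071 -0.027  0.05 ]
[ 0.11  -0.027  0.035]
```

Call:
{"fn": "apply_moves", "kwargs": {
  "series": [
    {"jaw": 1,"roll": 0,"linear": [0.006,-0.006,0.017]},
    {"jaw": 1,"roll": 0,"linear": [0.012,-0.013,0.034]},
    {"jaw": 1,"roll": 0,"linear": [0.018,-0.02,0.05]},
    {"jaw": 1,"roll": 0,"linear": [0.025,-0.026,0.067]},
    {"jaw": 1,"roll": 0,"linear": [0.025,-0.026,0.067]},
    {"jaw": 1,"roll": 0,"linear": [0.025,-0.026,0.067]},
    {"jaw": 1,"roll": 0,"linear": [0.025,-0.026,0.067]}
  ]
}}

```text
t: 13.32
tool_pos: [0.6144, -0.081, 0.1498]
orientation: [-0.199, 1.193, 0.316]
force: [0.8, -0.9, -0.6]
opening: 0.0303
```

```bash
python3 -c "
from h import *
s,M=st();p=s['tool_pos']
d=np.array([.036,.013,.1006]);print('apex',p+d)
for ap in ([.651,-.068,.221],[.651,-.068,.196]): print(go(np.array(ap)-d,M,p))
a=cam('side');np.save('s5.npy',a['pixels'])
# hook moved? compare rod/hook region with v0
import pickle
a0=pickle.load(open('v0.pkl','rb'))[0]['pixels'].astype(int)
D=np.abs(a['pixels'].astype(int)-a0).sum(2)>60
print('\n'.join(''.join('#' if x else '.' for x in r) for r in D[125:172,300:350]))
"
```

```text
t 13.32 pos [ 0.6144 -0.081   0.1498] q [-0.365 -0.058  1.856  0.281  1.087 -2.384] F [ 0.75 -0.89 -0.56] open 0.0303
[[ 0.332 -0.344  0.878]
 [ 0.136  0.939  0.316]
 [-0.933  0.014  0.359]]
apex [ 0.65039458 -0.06796714  0.25036889]
[ 0.046 -0.001 -0.017]
[ 0.085 -0.002 -0.032]
#######....######.................................
##################................................
##################................................
##################................................
##...#############................................
###..##########.##................................
####.##########..#................................
##############....................................
##############....................................
#####.########.#..................................
######...##....##.................................
########.......###................................
#########......####...............................
########.......####...............................
########.......#####..............................
#######.........###...............................
####
[... 876 characters left out ...]
####.###...#....################.....
################.####...#...##.##############.....
.##############.#####.##...##..##############.....
..############.######.######..##############......
....########..########.#####..#############.......
........##..###########...#..###############......
.........########.######...##############.#.......
.....############.######################.#........
#################.####################..###.......
#################.#####################..###......
#################.###########################.....
..###############.############################....
...##############.##############################..
.....###########.##########################.#####.
```

Call:
{"fn": "apply_moves", "kwargs": {
  "series": [
    {"jaw": 1,"roll": 0,"linear": [0.01,0,-0.004]},
    {"jaw": 1,"roll": 0,"linear": [0.02,0,-0.008]},
    {"jaw": 1,"roll": 0,"linear": [0.03,-0.001,-0.012]},
    {"jaw": 1,"roll": 0,"linear": [0.037,-0.001,-0.014]},
    {"jaw": 1,"roll": 0,"linear": [0.043,-0.001,-0.016]},
    {"jaw": 1,"roll": 0,"linear": [0.049,-0.001,-0.018]},
    {"jaw": 1,"roll": 0,"linear": [0.055,-0.001,-0.021]},
    {"jaw": 1,"roll": 0,"linear": [0.061,-0.001,-0.023]},
    {"jaw": 1,"roll": 0,"linear": [0.067,-0.001,-0.025]},
    {"jaw": 1,"roll": 0,"linear": [0.073,-0.002,-0.027]},
    {"jaw": 1,"roll": 0,"linear": [0.079,-0.002,-0.03]},
    {"jaw": 1,"roll": 0,"linear": [0.085,-0.002,-0.032]},
    {"jaw": 1,"roll": 0,"linear": [0.085,-0.002,-0.032]},
    {"jaw": 1,"roll": 0,"linear": [0.085,-0.002,-0.032]},
    {"jaw": 1,"roll": 0,"linear": [0.085,-0.002,-0.032]}
  ]
}}

```text
t: 15.25
tool_pos: [0.615, -0.0813, 0.0955]
orientation: [-0.199, 1.193, 0.316]
force: [0.1, 0.6, -0.4]
opening: 0.03
```

```bash
python3 -c "
from h import *
s,M=st();p=s['tool_pos']
d=np.array([.036,.013,.1006]);print('apex',p+d)
F=[]
for i in range(6):
  a=cam('side');F.append(read_state()['force'])
print(np.mean(F,0),np.std(F,0))
pre=np.load('s5.npy').astype(int);D=np.abs(a['pixels'].astype(int)-pre).sum(2)>60
print('\n'.join(''.join('#' if x else '.' for x in r) for r in D[125:180,310:350]))
np.save('s6.npy',a['pixels'])
"
```

```text
t 15.25 pos [ 0.615  -0.0813  0.0955] q [-0.365  0.005  1.9    0.299  0.984 -2.42 ] F [ 0.11  0.56 -0.44] open 0.03
[[ 0.333 -0.344  0.878]
 [ 0.136  0.939  0.316]
 [-0.933  0.014  0.359]]
apex [ 0.65101147 -0.06829933  0.19614283]
[-0.49842498  0.71892406  0.69385935] [0.39657258 0.58256125 0.23779915]
.#######................................
.#######................................
..######................................
..######................................
..######................................
..###.##................................
...##.##................................
...##...................................
........................................
.....##.................................
....####................................
....#####...............................
....#####...............................
....######..............................
.....#####..............................
......#####.............................
......###.#.............................
.......##.##............................
..........##............................
..........##....
[... 759 characters left out ...]
...
#.#####....#####################.#......
######....#############.##########......
######....###########..##########.......
#####....############.######..###.......
####....############..#######.####......
###.....###########..##############.....
##.....##############################...
#.....################################..
.....###.########################.#####.
.#...###.##############################.
########################################
#######.################################
..#####################################.
..####.###############################..
....#.##########################.#####..
.....#################################..
##.##################################...
```

```bash
python3 -c "
import numpy as np
a=np.load('s5.npy').max(2);b=np.load('s6.npy').max(2)
for r in range(128,176): print(r,''.join('#' if x<75 else '+' if x<100 else '.' for x in a[r,312:345]),' ',''.join('#' if x<75 else '+' if x<100 else '.' for x in b[r,312:345]))
"
```

```text
128 ++++++....+++++...+++.....+++....   ...........++++...+++.....+++....
129 ++++#+......++++..++......++.....   ............++++...+......++.....
130 ++++++.......+++++++++++.........   ..............+++++++++..........
131 ++++++...........+++++...........   ...++............+++++...........
132 +++++++...........+++............   +..+++............+++............
133 +++++++...........+#.............   #+...++...........+#.............
134 +++++++...........+#.............   ++....++..........+#.............
135 ++++++++..........+#.............   ++.....++.........+#.............
136 ++++++++..........#+.............   ++......++........#+.............
137 ++++++++.++.......#+.............   ++.......++.......#+.............
138 ++++++++.+++......#+.............   ++........++......#+.............
139 ++++++++.++++....+#+.............   ++.........++....+#+.............
140 ++++++++....++...+#+.............   ++..........++...+#+.............
141 +++++++++....++..+#+.............   +++..........++..+#+.............
142 ++++++++++....++.##+.............   +++...........++.##+....
[... 1751 characters left out ...]
 +++++++...........+#+............
167 ...+++++++++++#######+...++####+.   +++.+++..........+++.............
168 ..+++++++++++#########+.++######+   ++++++#.........+#+..............
169 .+++++++++++#####################   +.+++##..........+...............
170 +++++++++++######################   .+++###.......+..................
171 ++++++++++########+##############   +++###+......+#+.................
172 .+++++++++#######################   +++###+.......+..................
173 ..+++++++##########+#############   +#####...........................
174 ....++++###########+#############   #####+...........................
175 .....++###########+############+#   #####....+.......................
```

Call:
{"fn": "apply_moves", "kwargs": {
  "series": [
    {"jaw": 0.2,"roll": 0,"linear": [0,0,0]},
    {"jaw": -0.2,"roll": 0,"linear": [0,0,0]},
    {"jaw": -0.6,"roll": 0,"linear": [0,0,0]},
    {"jaw": -1,"roll": 0,"linear": [0,0,0]},
    {"jaw": -1,"roll": 0,"linear": [0,0,0]},
    {"jaw": -1,"roll": 0,"linear": [0,0,0]},
    {"jaw": -1,"roll": 0,"linear": [0,0,0]},
    {"jaw": -1,"roll": 0,"linear": [0,0,0]}
  ]
}}

```text
t: 16.55
tool_pos: [0.615, -0.0813, 0.0954]
orientation: [-0.199, 1.193, 0.316]
force: [1.1, -0.1, -0.8]
opening: 0.0928
```

```bash
python3 -c "
from h import *
st()
b0=np.load('s6.npy').max(2);a=cam('side')['pixels'];w=cam('wrist','w5.png')['pixels'];np.save('s7.npy',a);a=a.max(2)
for r in range(142,176): print(r,''.join('#' if x<75 else '+' if x<100 else '.' for x in a[r,312:345]),' ',''.join('#' if x<75 else '+' if x<100 else '.' for x in b0[r,312:345]))
h=cv2.cvtColor(w,cv2.COLOR_BGR2HSV)
for v in (180,190,200,210,220,230,240,250): print(v,h[v,150:360:10].tolist())
"
```

```text
t 16.55 pos [ 0.615  -0.0813  0.0954] q [-0.365  0.005  1.9    0.299  0.984 -2.42 ] F [ 1.08 -0.1  -0.75] open 0.0928
[[ 0.333 -0.344  0.878]
 [ 0.136  0.939  0.316]
 [-0.933  0.014  0.359]]
142 +++...........+..##+.............   +++...........++.##+.............
143 +++............++##..............   +++............++##..............
144 ++++............+##..............   ++++............+##..............
145 +++++...........+##+.............   +++++...........+##+.............
146 +++++............##+.............   +++++............##+.............
147 ++++++..........+##+.............   ++++++..........+##+.............
148 ++++++..........+##++............   ++++++..........+##++............
149 ++++++..........+#+..+...........   ++++++..........+#+.++...........
150 ++++++..........+#+..++..........   ++++++..........+#+..+++.........
151 ++++++..........+#+...++.........   ++++++..........+#....++.........
152 ++++++..........+##+...++........   ++++++..........##.....++........
153 ++++++...........+##+...++.......   ++++++.........+##......++.......
154 ++++++...........
[... 3471 characters left out ...]
], [21, 97, 161], [15, 57, 166], [15, 117, 188], [16, 85, 57], [16, 51, 104]]
240 [[21, 33, 99], [18, 33, 99], [30, 5, 55], [45, 9, 54], [77, 16, 141], [79, 14, 141], [79, 14, 142], [75, 18, 145], [79, 14, 143], [77, 16, 147], [19, 21, 96], [18, 27, 95], [17, 22, 164], [21, 95, 159], [21, 95, 161], [21, 96, 162], [21, 97, 161], [21, 99, 162], [15, 117, 187], [16, 76, 57], [17, 55, 83]]
250 [[19, 36, 100], [75, 13, 38], [30, 9, 54], [20, 16, 47], [80, 16, 142], [75, 18, 144], [80, 16, 143], [77, 16, 145], [79, 14, 142], [20, 24, 95], [19, 22, 93], [20, 24, 95], [17, 23, 155], [21, 96, 160], [21, 95, 161], [21, 95, 161], [21, 95, 161], [21, 94, 162], [16, 117, 187], [15, 73, 56], [16, 82, 53]]
```

Call:
{"fn": "apply_moves", "kwargs": {
  "series": [
    {"jaw": -1,"roll": 0,"linear": [0,0,0]},
    {"jaw": -1,"roll": 0,"linear": [0,0,0]},
    {"jaw": -1,"roll": 0,"linear": [0,0,0]},
    {"jaw": -1,"roll": 0,"linear": [0,0,0]},
    {"jaw": -1,"roll": 0,"linear": [0,0,0]},
    {"jaw": -1,"roll": 0,"linear": [0,0,0]},
    {"jaw": -1,"roll": 0,"linear": [0,0,0]},
    {"jaw": -1,"roll": 0,"linear": [0,0,0]},
    {"jaw": -1,"roll": 0,"linear": [0,0,0]},
    {"jaw": -1,"roll": 0,"linear": [0,0,0]},
    {"jaw": -1,"roll": 0,"linear": [0,0,0]},
    {"jaw": -1,"roll": 0,"linear": [0,0,0]}
  ]
}}

```text
t: 18.15
tool_pos: [0.615, -0.0813, 0.0955]
orientation: [-0.199, 1.193, 0.316]
force: [0.1, -0.2, 0.6]
opening: 0.093
```

```bash
cat > seg.py <<'E'
from h import *
def cream(w):
    h=cv2.cvtColor(w['pixels'],cv2.COLOR_BGR2HSV);m=((h[...,0]>=18)&(h[...,0]<=24)&(h[...,1]>75)&(h[...,1]<112)&(h[...,2]>130)).astype(np.uint8)
    m[:150]=0;m[262:]=0;m[:,:190]=0;m[:,350:]=0
    n,l,s,c=cv2.connectedComponentsWithStats(m);k=1+np.argmax(s[1:,4]);print('cream bbox',s[k])
    for v in range(s[k][1],s[k][1]+s[k][3],8): x=np.where(l[v]==k)[0];print(v,x[0],x[-1],end='; ')
    print()
E
python3 -c "
from seg import *
st()
w=cam('wrist','w6.png');cream(w)
import time
w2=cam('wrist');cream(w2)
print('diff',np.abs(w['pixels'].astype(int)-w2['pixels']).sum(2)[100:250].max())
I=w['pixels'];c=cv2.resize(I[140:340,130:390],None,fx=2,fy=2)
a=cam('side');top=cv2.resize(a['pixels'][110:235,240:360],(384,400));cv2.imwrite('pics/z4.png',np.hstack([c[:400],top])[:, :800])
cream(cam('wrist'))
"
```

```text
t 18.15 pos [ 0.615  -0.0813  0.0955] q [-0.365  0.005  1.9    0.299  0.984 -2.42 ] F [ 0.09 -0.17  0.63] open 0.093
[[ 0.333 -0.344  0.878]
 [ 0.136  0.939  0.316]
 [-0.933  0.014  0.359]]
cream bbox [ 268  191   59   71 3073]
191 268 270; 199 269 296; 207 270 312; 215 270 314; 223 271 316; 231 271 318; 239 272 320; 247 273 322; 255 273 324; 
cream bbox [ 268  191   59   71 3070]
191 268 270; 199 269 296; 207 270 312; 215 270 314; 223 271 316; 231 271 318; 239 272 320; 247 273 322; 255 273 324; 
diff 25
cream bbox [ 268  191   59   71 3073]
191 268 270; 199 269 296; 207 270 312; 215 270 314; 223 271 316; 231 271 318; 239 272 320; 247 273 322; 255 273 324;
```

View pics/z4.png

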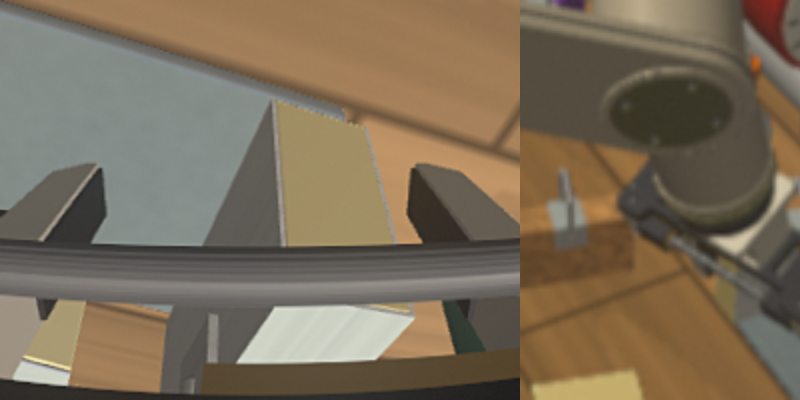

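```bash
python3 -c "
from h import *
s,M=st();w=cam('wrist')
for z in(.074,.078):
  L=onz(w,267.5,190.5,z);Rr=onz(w,313,205,z);e=Rr-L;print(L.round(4),Rr.round(4),'width',np.linalg.norm(e).round(4),'yaw',np.degrees(np.arctan2(-e[0],e[1])).round(1))
for z in(.144,.148):
  Q=onz(w,130+412/2,140+318/2,z);print('top right near',Q.round(4))
for r in (0,10,15,20):
  N=M@R.from_rotvec([np.radians(r),0,0]).as_matrix();y=N[:,1];print(r,N.round(3).tolist(),'yaw',np.degrees(np.arctan2(-y[0],y[1])).round(1),'lean',np.degrees(np.arcsin(y[2])).round(1))
"
```

```text
t 18.35 pos [ 0.615  -0.0813  0.0955] q [-0.365  0.005  1.9    0.299  0.984 -2.42 ] F [ 0.44  0.28 -0.25] open 0.093
[[ 0.333 -0.344  0.878]
 [ 0.136  0.939  0.316]
 [-0.933  0.014  0.359]]
[ 0.5956 -0.0821  0.074 ] [ 0.5962 -0.0502  0.074 ] width 0.0319 yaw -1.0
[ 0.5931 -0.0833  0.078 ] [ 0.5937 -0.0522  0.078 ] width 0.0311 yaw -1.0
top right near [ 0.6008 -0.0468  0.144 ]
top right near [ 0.596  -0.0506  0.148 ]
0 [[0.333, -0.344, 0.878], [0.136, 0.939, 0.316], [-0.933, 0.014, 0.359]] yaw 20.1 lean 0.8
10 [[0.333, -0.186, 0.924], [0.136, 0.98, 0.149], [-0.933, 0.076, 0.351]] yaw 10.8 lean 4.4
15 [[0.333, -0.105, 0.937], [0.136, 0.989, 0.063], [-0.933, 0.106, 0.343]] yaw 6.1 lean 6.1
20 [[0.333, -0.023, 0.943], [0.136, 0.99, -0.024], [-0.933, 0.136, 0.333]] yaw 1.3 lean 7.8
```

Call:
{"fn": "apply_moves", "kwargs": {
  "series": [
    {"jaw": -1,"roll": 0,"linear": [-0.001,0.015,0.003]},
    {"jaw": -1,"roll": 0.2,"linear": [-0.002,0.025,0.005]},
    {"jaw": -1,"roll": 0.4,"linear": [-0.002,0.025,0.005]},
    {"jaw": -1,"roll": 0.5,"linear": [-0.002,0.025,0.005]},
    {"jaw": -1,"roll": 0.5,"linear": [-0.002,0.025,0.005]},
    {"jaw": -1,"roll": 0.5,"linear": [-0.002,0.025,0.005]},
    {"jaw": -1,"roll": 0.5,"linear": [-0.002,0.025,0.005]}
  ]
}}

```text
t: 19.27
tool_pos: [0.6121, -0.0663, 0.0979]
orientation: [0.028, 1.222, 0.158]
force: [0.3, -0.8, 0.3]
opening: 0.0926
```

```bash
python3 -c "
from seg import *
st();w=cam('wrist');cream(w)"
```

```text
t 19.27 pos [ 0.6121 -0.0663  0.0979] q [-0.34  -0.016  1.916  0.291  0.982 -2.129] F [ 0.32 -0.76  0.35] open 0.0926
[[ 0.333 -0.106  0.937]
 [ 0.136  0.989  0.063]
 [-0.933  0.106  0.343]]
cream bbox [ 230  191   67   71 3923]
191 230 250; 199 230 278; 207 231 281; 215 231 283; 223 231 285; 231 232 288; 239 233 290; 247 233 293; 255 233 295;
```

Call:
{"fn": "apply_moves", "kwargs": {
  "series": [
    {"jaw": -0.5,"roll": 0.0,"linear": [0,0,0]},
    {"jaw": 0,"roll": 0.0,"linear": [0,0,0]},
    {"jaw": 0.15,"roll": 0.0,"linear": [0,0,0]},
    {"jaw": 0.25,"roll": 0.0,"linear": [0,0,0]},
    {"jaw": 0.35,"roll": 0.0,"linear": [0,0,0]},
    {"jaw": 0.6,"roll": 0.0,"linear": [0,0,0]},
    {"jaw": 1,"roll": 0.0,"linear": [0,0,0]},
    {"jaw": 1,"roll": 0.0,"linear": [0,0,0]},
    {"jaw": 1,"roll": 0.0,"linear": [0,0,0]},
    {"jaw": 1,"roll": 0.0,"linear": [0,0,0]}
  ],
  "force": 40
}}

```text
t: 20.58
tool_pos: [0.6121, -0.0662, 0.0978]
orientation: [0.028, 1.222, 0.158]
force: [1.3, 1.4, 0.5]
opening: 0.0302
```

```bash
python3 -c "
from seg import *
s,M=st();p=s['tool_pos'];w=cam('wrist');cream(w)
for t in ([0,0,.01],[0,0,.03],[0,0,.053],[-.03,0,.055],[-.1,0,.06]): print(t,go(p+t,M,p))"
```

```text
t 20.57 pos [ 0.6121 -0.0662  0.0978] q [-0.339 -0.016  1.916  0.291  0.982 -2.129] F [1.31 1.4  0.45] open 0.0302
[[ 0.333 -0.106  0.937]
 [ 0.136  0.989  0.063]
 [-0.933  0.106  0.343]]
cream bbox [ 226  192   64   70 3852]
192 280 280; 200 233 281; 208 232 282; 216 231 283; 224 230 284; 232 229 285; 240 228 286; 248 227 288; 256 227 289; 
[0, 0, 0.01] [-0.016  0.002  0.006]
[0, 0, 0.03] [-0.047  0.005  0.017]
[0, 0, 0.053] [-0.082  0.009  0.03 ]
[-0.03, 0, 0.055] [-0.102  0.015 -0.015]
[-0.1, 0, 0.06] [-0.149  0.028 -0.122]
```

Call:
{"fn": "apply_moves", "kwargs": {
  "series": [
    {"jaw": 1,"roll": 0,"linear": [-0.005,0.001,0.002]},
    {"jaw": 1,"roll": 0,"linear": [-0.011,0.001,0.004]},
    {"jaw": 1,"roll": 0,"linear": [-0.018,0.002,0.0065]},
    {"jaw": 1,"roll": 0,"linear": [-0.025,0.003,0.009]},
    {"jaw": 1,"roll": 0,"linear": [-0.032,0.0035,0.0115]},
    {"jaw": 1,"roll": 0,"linear": [-0.038,0.004,0.014]},
    {"jaw": 1,"roll": 0,"linear": [-0.044,0.005,0.016]},
    {"jaw": 1,"roll": 0,"linear": [-0.051,0.0055,0.0185]},
    {"jaw": 1,"roll": 0,"linear": [-0.058,0.006,0.021]},
    {"jaw": 1,"roll": 0,"linear": [-0.065,0.007,0.0235]},
    {"jaw": 1,"roll": 0,"linear": [-0.072,0.008,0.026]},
    {"jaw": 1,"roll": 0,"linear": [-0.079,0.009,0.029]},
    {"jaw": 1,"roll": 0,"linear": [-0.085,0.009,0.031]},
    {"jaw": 1,"roll": 0,"linear": [-0.085,0.009,0.031]},
    {"jaw": 1,"roll": 0,"linear": [-0.085,0.009,0.031]},
    {"jaw": 1,"roll": 0,"linear": [-0.085,0.009,0.031]}
  ]
}}

```text
t: 22.62
tool_pos: [0.6118, -0.0666, 0.1521]
orientation: [0.028, 1.222, 0.158]
force: [0.4, 0.1, -0.4]
opening: 0.0297
```

```bash
python3 -c "
from seg import *
s,M=st();p=s['tool_pos'];w=cam('wrist');cream(w)
a=cam('side')['pixels'];b=np.load('s5.npy')
a1=a.max(2);b1=b.max(2);np.save('s8.npy',a)
for r in range(134,176): print(r,''.join('#' if x<75 else '+' if x<100 else '.' for x in a1[r,312:345]),' ',''.join('#' if x<75 else '+' if x<100 else '.' for x in b1[r,312:345]))
for t in ([-.03,0,0],[-.1,0,0]): print(t,go(p+t,M,p))"
```

```text
t 22.62 pos [ 0.6118 -0.0666  0.1521] q [-0.34  -0.077  1.87   0.274  1.086 -2.094] F [ 0.38  0.09 -0.38] open 0.0297
[[ 0.332 -0.106  0.937]
 [ 0.136  0.989  0.063]
 [-0.933  0.106  0.343]]
cream bbox [ 226  192   64   70 3849]
192 271 280; 200 233 281; 208 232 282; 216 231 283; 224 230 284; 232 229 285; 240 228 286; 248 227 288; 256 227 289; 
134 ++++++++..........+#.............   +++++++...........+#.............
135 +++++..++.........+#.............   ++++++++..........+#.............
136 +++.+...++........#+.............   ++++++++..........#+.............
137 +++.+....++.......#+.............   ++++++++.++.......#+.............
138 ++++++....++......#+.............   ++++++++.+++......#+.............
139 ++++++.....++....+#+.............   ++++++++.++++....+#+.............
140 ++++++......++...+#+.............   ++++++++....++...+#+.............
141 ++++++.......++..+#+.............   +++++++++....++..+#+.............
142 +++++.........+++##+.............   ++++++++++....++.##+.............
143 .+++#..........++##+.............   ++++++++++.....++##+.............
144 +++##+...
[... 1727 characters left out ...]
  ...+++++++++++#######+...++####+.
168 ++++++#########++..++++++++++++++   ..+++++++++++#########+.++######+
169 +++++##########++..+#++++++++++++   .+++++++++++#####################
170 +++##############++####++++++++++   +++++++++++######################
171 ++######################+++++++++   ++++++++++########+##############
172 +########################++++++++   .+++++++++#######################
173 ##########################+++++++   ..+++++++##########+#############
174 ######################+####+++++.   ....++++###########+#############
175 #####################+++####+++..   .....++###########+############+#
[-0.03, 0, 0] [-0.017  0.005 -0.047]
[-0.1, 0, 0] [-0.055  0.018 -0.156]
```

Call:
{"fn": "apply_moves", "kwargs": {
  "series": [
    {"jaw": 1,"roll": 0,"linear": [-0.005,0.001,-0.012]},
    {"jaw": 1,"roll": 0,"linear": [-0.009,0.003,-0.024]},
    {"jaw": 1,"roll": 0,"linear": [-0.013,0.004,-0.036]},
    {"jaw": 1,"roll": 0,"linear": [-0.017,0.005,-0.047]},
    {"jaw": 1,"roll": 0,"linear": [-0.028,0.009,-0.078]},
    {"jaw": 1,"roll": 0,"linear": [-0.039,0.013,-0.11]},
    {"jaw": 1,"roll": 0,"linear": [-0.055,0.018,-0.156]},
    {"jaw": 1,"roll": 0,"linear": [-0.055,0.018,-0.156]},
    {"jaw": 1,"roll": 0,"linear": [-0.055,0.018,-0.156]}
  ]
}}

```text
t: 23.85
tool_pos: [0.5125, -0.0666, 0.1526]
orientation: [0.028, 1.221, 0.157]
force: [0.9, -0.2, -0.9]
opening: 0.03
```

```bash
python3 -c "
from seg import *
s,M=st();p=s['tool_pos'];w=cam('wrist');cream(w)
a1=cam('side')['pixels'].max(2)
for r in range(140,168): print(r,''.join('#' if x<75 else '+' if x<100 else '.' for x in a1[r,312:345]))
b=cam('top');h=cv2.cvtColor(b['pixels'],cv2.COLOR_BGR2HSV)
# block end bottom edge in tool frame: near-bottom corners
print('TCP->block guess')
for t in ([.44,-.20,.2],[.44,-.38,.2]): print(t,go(t,M,p))"
```

```text
t 23.85 pos [ 0.5125 -0.0666  0.1526] q [-0.422 -0.37   2.116  0.289  1.15  -2.167] F [ 0.9  -0.16 -0.94] open 0.03
[[ 0.334 -0.105  0.937]
 [ 0.135  0.989  0.063]
 [-0.933  0.106  0.344]]
cream bbox [ 226  192   64   70 3883]
192 266 280; 200 232 281; 208 232 282; 216 231 283; 224 230 284; 232 229 285; 240 228 286; 248 227 288; 256 227 289; 
140 ++..........+....+#+.............
141 ++...........++..+#+.............
142 ++............+..##+.............
143 .+.............++##..............
144 ..+.............+##+.............
145 ...++...........+##+.............
146 ...++............+###+...........
147 ....++............+###+..........
148 ....++.............+###+.........
149 .....+..............+##+.........
150 .....+...............##+.........
151 .....+...............##+.........
152 .....+..............+##++........
153 ....++..............+#+..+.......
154 ....++..............+#+..++......
155 ....++..............+#+...++.....
156 ...+++..............##.....++....
157 ...+++............++##......++...
158 ...+++............+##+.......++..
159 ..++++....+.......+#+.........++.
160 ..++#+....#+.....+++...........++
161 +++##+....+#+...++.............++
162 +####+.....+##+++................
163 #####........+++.................
164 #####....................+.......
165 #####............................
166 #####............................
167 +####............................
TCP->block guess
[0.44, -0.2, 0.2] [-0.144 -0.199 -0.1  ]
[0.44, -0.38, 0.2] [-0.185 -0.495 -0.119]
```

Call:
{"fn": "apply_moves", "kwargs": {
  "series": [
    {"jaw": 1,"roll": 0,"linear": [-0.07,-0.04,-0.1]},
    {"jaw": 1,"roll": 0,"linear": [-0.144,-0.12,-0.1]},
    {"jaw": 1,"roll": 0,"linear": [-0.144,-0.199,-0.1]},
    {"jaw": 1,"roll": 0,"linear": [-0.155,-0.27,-0.105]},
    {"jaw": 1,"roll": 0,"linear": [-0.165,-0.35,-0.11]},
    {"jaw": 1,"roll": 0,"linear": [-0.165,-0.35,-0.11]},
    {"jaw": 1,"roll": 0,"linear": [-0.165,-0.35,-0.11]},
    {"jaw": 1,"roll": 0,"linear": [-0.165,-0.35,-0.11]}
  ]
}}

```text
t: 25.0
tool_pos: [0.4402, -0.2907, 0.1997]
orientation: [0.027, 1.221, 0.159]
force: [0.1, 0.3, -1.3]
opening: 0.0296
```

```bash
python3 -c "
from seg import *
s,M=st();p=s['tool_pos']
for t in ([.50,-.394,.19],[.50,-.394,.1],[.50,-.394,.036]): print(t,go(t,M,p))"
```

```text
t 25.0 pos [ 0.4402 -0.2907  0.1997] q [-0.938 -0.219  1.908  0.364  1.373 -2.655] F [ 0.05  0.27 -1.29] open 0.0296
[[ 0.333 -0.107  0.937]
 [ 0.136  0.989  0.065]
 [-0.933  0.106  0.343]]
[0.5, -0.394, 0.19] [ 0.025 -0.183  0.077]
[0.5, -0.394, 0.1] [ 0.165 -0.199  0.025]
[0.5, -0.394, 0.036] [ 0.264 -0.21  -0.012]
```

Call:
{"fn": "apply_moves", "kwargs": {
  "series": [
    {"jaw": 1,"roll": 0.15,"linear": [0,0,0]},
    {"jaw": 1,"roll": 0.28,"linear": [0,0,0]},
    {"jaw": 1,"roll": 0.28,"linear": [0,-0.02,0.03]},
    {"jaw": 1,"roll": 0.28,"linear": [0.015,-0.07,0.06]},
    {"jaw": 1,"roll": 0.28,"linear": [0.025,-0.13,0.077]},
    {"jaw": 1,"roll": 0.28,"linear": [0.025,-0.178,0.077]},
    {"jaw": 1,"roll": 0.28,"linear": [0.025,-0.178,0.077]},
    {"jaw": 1,"roll": 0.28,"linear": [0.025,-0.178,0.077]},
    {"jaw": 1,"roll": 0.28,"linear": [0.025,-0.178,0.077]}
  ]
}}

```text
t: 26.12
tool_pos: [0.5002, -0.3902, 0.1908]
orientation: [0.154, 1.231, 0.07]
force: [0.2, 0.1, -1.2]
opening: 0.03
```

```bash
python3 -c "
from seg import *
s,M=st();p=s['tool_pos']
F=[]
for i in range(5): b=cam('top');F.append(read_state()['force'])
print('F',np.mean(F,0).round(2))
# tray blue extents and foil top in top view at current height
h=cv2.cvtColor(b['pixels'],cv2.COLOR_BGR2HSV);print(h[205:206,376:404:4].tolist())
for t in ([.50,-.391,.1],[.50,-.391,.06],[.50,-.391,.037]): print(t,go(t,M,p))
up=-.933*M[:,0]+.344*M[:,2];lo=.938*M[:,2]+.345*M[:,0];print('long',lo.round(3),'up',up.round(3),'centre',p+.042*lo+.012*up)
w=cam('wrist','w7.png');cream(w)"
```

```text
t 26.12 pos [ 0.5002 -0.3902  0.1908] q [-0.956  0.104  1.614  0.367  1.352 -2.538] F [ 0.19  0.06 -1.18] open 0.03
[[ 0.333  0.03   0.942]
 [ 0.136  0.987 -0.079]
 [-0.933  0.155  0.325]]
F [ 0.07  0.13 -1.08]
[[[12, 83, 113], [9, 72, 114], [8, 74, 110], [5, 58, 106], [0, 45, 102], [18, 48, 128], [19, 33, 85]]]
[0.5, -0.391, 0.1] [ 0.141 -0.025 -0.049]
[0.5, -0.391, 0.06] [ 0.203 -0.035 -0.071]
[0.5, -0.391, 0.037] [ 0.239 -0.041 -0.083]
long [ 0.999 -0.027 -0.017] up [ 0.014 -0.154  0.982] centre [ 0.54228263 -0.39319789  0.20188004]
cream bbox [ 226  193   64   69 3826]
193 263 280; 201 233 281; 209 232 282; 217 231 283; 225 230 284; 233 229 285; 241 228 287; 249 227 288; 257 227 289;
```

Call:
{"fn": "apply_moves", "kwargs": {
  "series": [
    {"jaw": 1,"roll": 0,"linear": [0.07,-0.012,-0.025]},
    {"jaw": 1,"roll": 0,"linear": [0.14,-0.025,-0.049]},
    {"jaw": 1,"roll": 0,"linear": [0.18,-0.031,-0.063]},
    {"jaw": 1,"roll": 0,"linear": [0.203,-0.035,-0.071]},
    {"jaw": 1,"roll": 0,"linear": [0.22,-0.038,-0.077]},
    {"jaw": 1,"roll": 0,"linear": [0.232,-0.04,-0.081]},
    {"jaw": 1,"roll": 0,"linear": [0.239,-0.041,-0.083]},
    {"jaw": 1,"roll": 0,"linear": [0.239,-0.041,-0.083]},
    {"jaw": 1,"roll": 0,"linear": [0.239,-0.041,-0.083]},
    {"jaw": 1,"roll": 0,"linear": [0.239,-0.041,-0.083]}
  ]
}}

```text
t: 27.68
tool_pos: [0.5002, -0.3921, 0.0373]
orientation: [0.154, 1.23, 0.069]
force: [-1.0, -1.1, -1.1]
opening: 0.0303
```

```bash
cat > f.py <<'E'
from seg import *
s,M=st();p=s['tool_pos'];F=[]
for i in range(5): w=cam('wrist');F.append(read_state()['force'])
print('F',np.mean(F,0).round(2));cream(w)
for dz in(-.002,-.004,-.006,-.008):print(dz,go(p+[0,0,dz],M,p))
E
python3 f.py
python3 -c "
from h import *
w=cam('wrist');h=cv2.cvtColor(w['pixels'],cv2.COLOR_BGR2HSV);m=(h[...,0]>105)&(h[...,0]<130)&(h[...,1]>120)
for v in range(60,262,20): x=np.where(m[v])[0]; print(v,(x[0],x[-1],len(x)) if len(x) else None,end=' ')"
```

```text
t 27.68 pos [ 0.5002 -0.3921  0.0373] q [-0.958  0.272  1.724  0.405  1.095 -2.65 ] F [-0.97 -1.13 -1.13] open 0.0303
[[ 0.333  0.03   0.942]
 [ 0.135  0.988 -0.08 ]
 [-0.933  0.154  0.325]]
F [-0.34 -0.09 -1.14]
cream bbox [ 226  193   64   69 3823]
193 262 280; 201 233 281; 209 232 282; 217 231 283; 225 230 284; 233 229 285; 241 228 287; 249 227 288; 257 227 289; 
-0.002 [ 0.003 -0.001 -0.001]
-0.004 [ 0.006 -0.001 -0.002]
-0.006 [ 0.009 -0.002 -0.003]
-0.008 [ 0.012 -0.002 -0.004]
60 (np.int64(0), np.int64(11), 12) 80 None 100 None 120 None 140 (np.int64(183), np.int64(416), 234) 160 (np.int64(183), np.int64(415), 218) 180 (np.int64(184), np.int64(409), 163) 200 (np.int64(188), np.int64(336), 94) 220 (np.int64(191), np.int64(332), 81) 240 None 260 None
```

Call:
{"fn": "apply_moves", "kwargs": {
  "series": [
    {"jaw": 1,"roll": 0.08,"linear": [0.002,-0.001,-0.001]},
    {"jaw": 1,"roll": 0.08,"linear": [0.004,-0.001,-0.001]},
    {"jaw": 1,"roll": 0.08,"linear": [0.006,-0.001,-0.002]},
    {"jaw": 1,"roll": 0.08,"linear": [0.006,-0.001,-0.002]},
    {"jaw": 1,"roll": 0.08,"linear": [0.006,-0.001,-0.002]}
  ]
}}

```text
t: 28.6
tool_pos: [0.5001, -0.3918, 0.033]
orientation: [0.19, 1.233, 0.044]
force: [-0.4, 0.1, -1.1]
opening: 0.0298
```

```bash
python3 f.py
```

```text
t 28.6 pos [ 0.5001 -0.3918  0.033 ] q [-0.958  0.278  1.725  0.407  1.088 -2.611] F [-0.4   0.13 -1.14] open 0.0298
[[ 0.333  0.07   0.94 ]
 [ 0.136  0.983 -0.121]
 [-0.933  0.168  0.318]]
F [-0.06  0.36 -1.21]
cream bbox [ 226  193   64   69 3827]
193 262 280; 201 233 281; 209 232 282; 217 231 283; 225 230 284; 233 229 285; 241 228 287; 249 227 288; 257 227 289; 
-0.002 [ 0.003 -0.001 -0.001]
-0.004 [ 0.006 -0.001 -0.002]
-0.006 [ 0.009 -0.002 -0.003]
-0.008 [ 0.012 -0.002 -0.004]
```

Call:
{"fn": "apply_moves", "kwargs": {
  "series": [
    {"jaw": 1,"roll": 0,"linear": [0.002,0,-0.001]},
    {"jaw": 1,"roll": 0,"linear": [0.0035,-0.001,-0.001]},
    {"jaw": 1,"roll": 0,"linear": [0.005,-0.001,-0.002]},
    {"jaw": 1,"roll": 0,"linear": [0.005,-0.001,-0.002]}
  ]
}}

```text
t: 29.35
tool_pos: [0.4998, -0.3918, 0.0295]
orientation: [0.191, 1.233, 0.044]
force: [0.5, -0.4, -0.8]
opening: 0.0298
```

```bash
python3 f.py
```

```text
t 29.35 pos [ 0.4998 -0.3918  0.0295] q [-0.958  0.283  1.727  0.408  1.083 -2.614] F [ 0.54 -0.43 -0.82] open 0.0298
[[ 0.333  0.07   0.94 ]
 [ 0.136  0.983 -0.121]
 [-0.933  0.168  0.318]]
F [-0.04  0.04 -1.02]
cream bbox [ 226  193   64   69 3824]
193 262 280; 201 233 281; 209 232 282; 217 231 283; 225 230 284; 233 229 285; 241 228 287; 249 227 288; 257 227 289; 
-0.002 [ 0.003 -0.001 -0.001]
-0.004 [ 0.006 -0.001 -0.002]
-0.006 [ 0.009 -0.002 -0.003]
-0.008 [ 0.012 -0.002 -0.004]
```

Call:
{"fn": "apply_moves", "kwargs": {
  "series": [
    {"jaw": 1,"roll": 0,"linear": [0.002,0,-0.001]},
    {"jaw": 1,"roll": 0,"linear": [0.0035,-0.001,-0.001]},
    {"jaw": 1,"roll": 0,"linear": [0.005,-0.001,-0.002]},
    {"jaw": 1,"roll": 0,"linear": [0.005,-0.001,-0.002]}
  ]
}}

```text
t: 30.1
tool_pos: [0.4997, -0.3919, 0.0263]
orientation: [0.191, 1.233, 0.044]
force: [0.3, -0.3, -1.4]
opening: 0.03
```

```bash
python3 f.py
```

```text
t 30.1 pos [ 0.4997 -0.3919  0.0263] q [-0.958  0.287  1.728  0.409  1.078 -2.617] F [ 0.28 -0.25 -1.41] open 0.03
[[ 0.333  0.07   0.94 ]
 [ 0.136  0.983 -0.121]
 [-0.933  0.168  0.318]]
F [ 0.13  0.17 -0.85]
cream bbox [ 226  193   64   69 3825]
193 262 280; 201 233 281; 209 232 282; 217 231 283; 225 230 284; 233 229 285; 241 228 287; 249 227 288; 257 227 289; 
-0.002 [ 0.003 -0.001 -0.001]
-0.004 [ 0.006 -0.001 -0.002]
-0.006 [ 0.009 -0.002 -0.003]
-0.008 [ 0.012 -0.002 -0.004]
```

Call:
{"fn": "apply_moves", "kwargs": {
  "series": [
    {"jaw": 1,"roll": 0,"linear": [0.002,0,-0.001]},
    {"jaw": 1,"roll": 0,"linear": [0.0035,-0.001,-0.001]},
    {"jaw": 1,"roll": 0,"linear": [0.0035,-0.001,-0.001]},
    {"jaw": 1,"roll": 0,"linear": [0.0035,-0.001,-0.001]}
  ]
}}

```text
t: 30.85
tool_pos: [0.5001, -0.3923, 0.0246]
orientation: [0.19, 1.232, 0.043]
force: [-0.4, 1.9, 2.2]
opening: 0.0302
```

```bash
python3 f.py
```

```text
t 30.85 pos [ 0.5001 -0.3923  0.0246] q [-0.958  0.291  1.727  0.41   1.074 -2.619] F [-0.41  1.91  2.23] open 0.0302
[[ 0.333  0.07   0.94 ]
 [ 0.136  0.983 -0.121]
 [-0.933  0.168  0.318]]
F [-0.87  1.21  2.35]
cream bbox [ 226  193   64   69 3821]
193 266 280; 201 233 281; 209 232 282; 217 231 283; 225 230 284; 233 229 285; 241 228 287; 249 227 288; 257 227 289; 
-0.002 [ 0.003 -0.001 -0.001]
-0.004 [ 0.006 -0.001 -0.002]
-0.006 [ 0.009 -0.002 -0.003]
-0.008 [ 0.012 -0.002 -0.004]
```

Call:
{"fn": "apply_moves", "kwargs": {
  "series": [
    {"jaw": 1,"roll": 0,"linear": [0,0,0]},
    {"jaw": 1,"roll": 0,"linear": [0,0,0]},
    {"jaw": 1,"roll": 0,"linear": [0.0015,0,-0.0005]},
    {"jaw": 1,"roll": 0,"linear": [0.003,-0.001,-0.001]},
    {"jaw": 1,"roll": 0,"linear": [0.0045,-0.001,-0.0015]},
    {"jaw": 1,"roll": 0,"linear": [0.0045,-0.001,-0.0015]}
  ],
  "force": 4
}}

```text
t: 31.85
tool_pos: [0.5004, -0.3922, 0.022]
orientation: [0.19, 1.232, 0.044]
force: [-0.7, 2.8, 4.9]
opening: 0.0303
```

```bash
python3 f.py
```

```text
t 31.85 pos [ 0.5004 -0.3922  0.022 ] q [-0.958  0.295  1.728  0.412  1.07  -2.621] F [-0.69  2.85  4.86] open 0.0303
[[ 0.334  0.069  0.94 ]
 [ 0.136  0.983 -0.121]
 [-0.933  0.168  0.319]]
F [-0.85  2.72  5.22]
cream bbox [ 226  195   65   67 3752]
195 254 280; 203 233 281; 211 232 283; 219 231 284; 227 230 285; 235 229 286; 243 228 287; 251 227 288; 259 226 289; 
-0.002 [ 0.003 -0.001 -0.001]
-0.004 [ 0.006 -0.001 -0.002]
-0.006 [ 0.009 -0.002 -0.003]
-0.008 [ 0.012 -0.002 -0.004]
```

Call:
{"fn": "apply_moves", "kwargs": {
  "series": [
    {"jaw": 0.36,"roll": 0,"linear": [0,0,0]},
    {"jaw": 0.34,"roll": 0,"linear": [0,0,0]},
    {"jaw": 0.31,"roll": 0,"linear": [0,0,0]},
    {"jaw": 0.28,"roll": 0,"linear": [0,0,0]},
    {"jaw": 0.25,"roll": 0,"linear": [0,0,0]},
    {"jaw": 0.22,"roll": 0,"linear": [0,0,0]},
    {"jaw": 0.18,"roll": 0,"linear": [0,0,0]},
    {"jaw": 0.12,"roll": 0,"linear": [0,0,0]},
    {"jaw": 0.04,"roll": 0,"linear": [0,0,0]},
    {"jaw": -0.04,"roll": 0,"linear": [0,0,0]},
    {"jaw": -0.04,"roll": 0,"linear": [0,0,0]},
    {"jaw": -0.04,"roll": 0,"linear": [0,0,0]}
  ]
}}

```text
t: 33.6
tool_pos: [0.5006, -0.3905, 0.0222]
orientation: [0.192, 1.232, 0.047]
force: [-0.8, 7.8, 5.6]
opening: 0.0438
```

```bash
sed -i 's/^for dz.*/for t in ([0,0,.04],[-.03,0,.1],[-.06,0,.2]):print(t,go(p+t,M,p))/' f.py; python3 f.py; python3 -c "
from h import *
w=cam('wrist','w8.png')
for z in (.005,): print([onz(w,u,v,z).round(4).tolist() for u,v in((233,201),(280,195))])"
```

```text
t 33.6 pos [ 0.5006 -0.3905  0.0222] q [-0.957  0.294  1.728  0.413  1.073 -2.621] F [-0.83  7.85  5.62] open 0.0438
[[ 0.333  0.068  0.94 ]
 [ 0.139  0.983 -0.121]
 [-0.932  0.171  0.318]]
F [-1.53  7.65  5.94]
cream bbox [ 231  192   72   70 3861]
192 271 277; 200 232 280; 208 232 283; 216 233 286; 224 234 289; 232 235 292; 240 236 295; 248 236 298; 256 237 300; 
[0, 0, 0.04] [-0.062  0.011  0.021]
[-0.03, 0, 0.1] [-0.172  0.025  0.006]
[-0.06, 0, 0.2] [-0.344  0.05   0.012]
[[0.4843, -0.4021, 0.005], [0.4852, -0.3728, 0.005]]
```

Call:
{"fn": "apply_moves", "kwargs": {
  "series": [
    {"jaw": 0.1,"roll": 0,"linear": [0,0,0]},
    {"jaw": 0.14,"roll": 0,"linear": [0,0,0]},
    {"jaw": 0.14,"roll": 0,"linear": [0,0,0]},
    {"jaw": 0.14,"roll": 0,"linear": [0,0,0]}
  ]
}}

```text
t: 34.4
tool_pos: [0.5005, -0.3907, 0.0221]
orientation: [0.192, 1.232, 0.046]
force: [-0.9, 1.2, -0.1]
opening: 0.04
```

```bash
python3 f.py
python3 - <<'E'
from h import *
b=cam('top');h=cv2.cvtColor(b['pixels'],cv2.COLOR_BGR2HSV);m=((h[...,0]>105)&(h[...,0]<130)&(h[...,1]>140)).astype(np.uint8)
m[:135]=0;m[210:]=0;m[:,:340]=0;m[:,405:]=0
print(cv2.boundingRect(cv2.findNonZero(m)),'was 348 143 49 61')
E
```

```text
t 34.4 pos [ 0.5005 -0.3907  0.0221] q [-0.957  0.295  1.728  0.413  1.072 -2.621] F [-0.89  1.22 -0.09] open 0.04
[[ 0.333  0.068  0.94 ]
 [ 0.139  0.983 -0.121]
 [-0.933  0.171  0.318]]
F [0.31 0.41 0.4 ]
cream bbox [ 231  192   68   70 3833]
192 277 277; 200 231 280; 208 232 282; 216 232 285; 224 232 287; 232 233 290; 240 233 292; 248 234 294; 256 234 297; 
[0, 0, 0.04] [-0.062  0.011  0.021]
[-0.03, 0, 0.1] [-0.172  0.025  0.006]
[-0.06, 0, 0.2] [-0.344  0.05   0.012]
(348, 143, 51, 61) was 348 143 49 61
```

Call:
{"fn": "apply_moves", "kwargs": {
  "series": [
    {"jaw": 0.08,"roll": 0,"linear": [0.001,0.0065,-0.001]},
    {"jaw": 0.08,"roll": 0,"linear": [0.001,0.0065,-0.001]},
    {"jaw": 0.08,"roll": 0,"linear": [0.001,0.0065,-0.001]},
    {"jaw": 0.08,"roll": 0,"linear": [-0.009,0.009,0.002]},
    {"jaw": 0.06,"roll": 0,"linear": [-0.018,0.01,0.0055]},
    {"jaw": 0.06,"roll": 0,"linear": [-0.018,0.01,0.0055]}
  ]
}}

```text
t: 35.45
tool_pos: [0.5009, -0.3873, 0.0354]
orientation: [0.191, 1.231, 0.046]
force: [0.1, 0.2, 0.7]
opening: 0.0435
```

```bash
python3 f.py; python3 -c "
from h import *
w=cam('wrist','w9.png')
print([onz(w,u,v,z).round(4).tolist() for u,v,z in((232,200,.005),(280,194,.005))])"
```

```text
t 35.45 pos [ 0.5009 -0.3873  0.0354] q [-0.953  0.268  1.733  0.409  1.09  -2.608] F [0.06 0.18 0.66] open 0.0435
[[ 0.334  0.068  0.94 ]
 [ 0.138  0.983 -0.12 ]
 [-0.932  0.17   0.319]]
F [-0.12 -0.48  0.08]
cream bbox [ 223  183   73   79 4145]
183 258 267; 191 224 270; 199 225 273; 207 226 276; 215 227 280; 223 228 283; 231 229 286; 239 230 289; 247 231 293; 255 233 295; 
[0, 0, 0.04] [-0.062  0.011  0.021]
[-0.03, 0, 0.1] [-0.172  0.025  0.006]
[-0.06, 0, 0.2] [-0.344  0.05   0.012]
[[0.4911, -0.3982, 0.005], [0.4922, -0.366, 0.005]]
```

Call:
{"fn": "apply_moves", "kwargs": {
  "series": [
    {"jaw": -0.1,"roll": 0,"linear": [0,0,0]},
    {"jaw": -0.1,"roll": 0,"linear": [0,0,0]},
    {"jaw": -0.1,"roll": 0,"linear": [-0.03,0.005,0.01]},
    {"jaw": -0.1,"roll": 0,"linear": [-0.062,0.011,0.021]},
    {"jaw": -0.1,"roll": 0,"linear": [-0.12,0.018,0.012]},
    {"jaw": -0.1,"roll": 0,"linear": [-0.172,0.025,0.006]},
    {"jaw": -0.1,"roll": 0,"linear": [-0.26,0.037,0.009]},
    {"jaw": -0.1,"roll": 0,"linear": [-0.344,0.05,0.012]},
    {"jaw": -0.1,"roll": 0,"linear": [-0.344,0.05,0.012]},
    {"jaw": -0.1,"roll": 0,"linear": [-0.344,0.05,0.012]},
    {"jaw": -0.1,"roll": 0,"linear": [-0.344,0.05,0.012]}
  ]
}}

```text
t: 37.12
tool_pos: [0.4401, -0.3858, 0.2326]
orientation: [0.194, 1.234, 0.048]
force: [-0.3, 0.5, -1.0]
opening: 0.0506
```

```bash
cat > chk.py <<'E'
from h import *
st();b=cam('top');h=cv2.cvtColor(b['pixels'],cv2.COLOR_BGR2HSV);a=cam('side','a9.png');cv2.imwrite('pics/b9.png',b['pixels'])
k=['W' if s<55 and v>120 else 'b' if 105<hh<130 and s>140 else 'p' if (hh>165 or hh<5) and s>80 and v>120 else '.' for hh,s,v in h[138:210,340:405].reshape(-1,3).astype(int)]
k=np.array(k).reshape(72,65);print('\n'.join(str(138+i)+' '+''.join(r) for i,r in enumerate(k)))
E
python3 chk.py
```

```text
t 37.12 pos [ 0.4401 -0.3858  0.2326] q [-1.044 -0.026  1.671  0.369  1.457 -2.551] F [-0.33  0.5  -1.  ] open 0.0506
[[ 0.332  0.068  0.941]
 [ 0.141  0.983 -0.121]
 [-0.933  0.173  0.317]]
138 .................................................................
139 .................................................................
140 .................................................................
141 .................................................................
142 ...............................WWWWWWWWWWWWWWWWW.................
143 ..........bbb....................................................
144 ........bbbbbbbbbbbbbbbbbbbbbbbbbbbbbbbbbbbbbbbbbbbbbbbb.........
145 ........bbbbbbbbbbbbbbbbbbbbbbbbbbbbbbbbbbbbbbbbbbbbbbbb.........
146 ........bbbbbbbbbbbbbbbbbbbbbbbbbbbbbbbbbbbbbbbbbbbbbbbb.........
147 ........bbbbbbbbbbbbbbbbbbbbbbbbbbbbbbbbbbbbbbbbbbbbbbbb.........
148 ........bbbbbbbbbbbbbbbbbbbbbbbbbbbbbbbbbbbbbbbbbbbbbbbb.........
149 ........bbbbbbbbbbbbbbbbbbbbbbbbbbbbbbbbbbbbbbbbbbbbbbbb.........
150 ........bbbbbbbbbbbb.......bbbbbbbbbbbbbbbbbbbbbbbbbbbbb.........
[... 3430 characters left out ...]

200 ........bbbbbbbbbbbbbbbbbbbbbbbbbbbbbbbbbbbbbbbbbbbbbbbbb........
201 ........bbbbbbbbbbbbbbbbbbbbbbbbbbbbbbbbbbbbbbbbbbbbbbbbb........
202 ........bbbbbbbbbbbbbbbbbbbbbbbbbbbbbbbbbbbbbbbbbbbbbbbbb........
203 ................bbbbbbbbbbbbbbbbbbbbbbbbbbbbbbbbbbbbbbbbb........
204 .................................................................
205 .................................................................
206 .................................................................
207 .................................................................
208 .................................................................
209 .................................................................
```

Run:
```python
from h import *
b=cam('top')
f=lambda u,v,z:onz(b,u,v,z)[:2].round(4)
print('foil top centre',f(390.8,173,.075),'ends',f(390.5,152.5,.075),f(390.5,193.5,.075),'L/R edges row160',f(383.7,160,.075),f(397,160,.075),'row188',f(384.7,188,.075),f(396,188,.075))
print('tray R edge',f(396.5,198,.025),'L',f(347.7,198,.025),'R top',f(395.8,146,.025))
print('pink edges row160',f(358.7,160,.075),f(371,160,.075), 'row188',f(356.8,188,.075),f(370,188,.075))
a=cam('side')
T=np.linalg.inv(a['W']);K=np.array(a['intrinsics'])
def pj(P): q=K@(T[:3,:3]@np.array(P)+T[:3,3]);return (q[:2]/q[2]).round(1)
c=f(390.8,173,.075)
for z in(.005,.075,.127): print(z,pj([c[0]-.06,c[1],z]),pj([c[0],c[1],z]))
h=cv2.cvtColor(a['pixels'],cv2.COLOR_BGR2HSV)
for v in range(270,345,3): print(v,''.join('W' if s<60 and vv>110 else 'b' if 105<hh<130 and s>140 else 'c' if 17<hh<26 and 70<s<115 else 'p' if hh>165 or hh<6 else '.' for hh,s,vv in h[v,295:405].astype(int)))
```

```text
foil top centre [ 0.5373 -0.3929] ends [ 0.5979 -0.3945] [ 0.4772 -0.3895] L/R edges row160 [ 0.576  -0.3734] [ 0.5754 -0.4128] row188 [ 0.4936 -0.3731] [ 0.4931 -0.4064]
tray R edge [ 0.4653 -0.4284] L [ 0.4678 -0.278 ] R top [ 0.6261 -0.433 ]
pink edges row160 [ 0.5771 -0.2996] [ 0.5766 -0.3359] row188 [ 0.495 -0.291] [ 0.4943 -0.3298]
0.005 [332.9 341.4] [355. 330.]
0.075 [336.2 326. ] [359.4 314.4]
0.127 [338.9 313.5] [362.9 301.7]
270 ..................................cc..WWWWWWWWWWW.............................................................
273 ...c.......................cc..cc..WWWWWWWWWWW...W..........pppppp..p.W.......................................
276 .cc.ccccc........cccc....c.c....WWWWWWWW.............ppppppppppppppp..b.W.....................................
279 ..cWWWWW..cccccccc.ccc.....WWWWWWW........WWW.p....ppppppppppppppppppp..bb....................................
282 .....WWWWWWWWWWWWWWWWWWWWWWWW..............WW........ppppppppppppppppppp..bb.W................................
285 .....cWWWWWWWWWWWWWWWWW............................p..ppppppppppppppppp.bb..bb.W.
[... 1514 characters left out ...]
bbbbb.....
327 ................bbbbbbbbbbb...p..ppp..cccccWWWWWWWW.............................bbbbbbbbbbbbbbbbbb............
330 ..................bbbbbbbbbb.......c..cccc.c..............................bbbbbbbbbbbbbbbbbb..................
333 .................p.bbbbbbbbbbbbbbb.c..cccccc.......................bbbbbbbbbbbbbbbbbbbb.......................
336 ...................p.bbbbbbbbbbbbbbb.c..ccc.................bbbbbbbbbbbbbbbbbbbbb.......p.....................
339 .......................bbbbbbbbbbbbbb..c.c............bbbbbbbbbbbbbbbbbbbbb.......p...........................
342 .........................bbbbbbbbbbbbbb..c.....bbbbbbbbbbbbbbbbbbbbbb.......p.................................
```

Run:
```python
from h import *
import pickle
b0=pickle.load(open('v0.pkl','rb'))[1]['pixels'].astype(int);b=cam('top')['pixels'].astype(int)
D=(cv2.medianBlur((np.abs(b-b0).sum(2)>70).astype(np.uint8),3))
n,l,s,c=cv2.connectedComponentsWithStats(D)
print([x.tolist() for x in s[1:] if x[4]>8])
st();print(close_job())
```

```text
[[151, 138, 28, 43, 651], [376, 151, 23, 44, 865], [404, 202, 108, 53, 2844], [468, 235, 7, 21, 60], [504, 259, 8, 7, 38], [424, 270, 88, 67, 3572], [0, 287, 55, 58, 1716], [175, 314, 80, 70, 3183], [359, 342, 153, 42, 3231], [439, 342, 8, 2, 12], [448, 342, 5, 2, 10], [457, 342, 6, 3, 15], [464, 342, 5, 2, 10], [454, 355, 10, 3, 24], [474, 356, 9, 4, 22], [263, 361, 43, 23, 384], [0, 365, 31, 19, 325], [248, 371, 17, 13, 144], [265, 375, 12, 9, 39]]
t 37.38 pos [ 0.4403 -0.3861  0.233 ] q [-1.044 -0.025  1.67   0.369  1.457 -2.551] F [ 0.38 -0.54  0.83] open 0.0513
[[ 0.332  0.068  0.941]
 [ 0.141  0.983 -0.121]
 [-0.933  0.173  0.317]]
the job is handed in; nothing more can be done
None
```

I weighed the foil sample and stood it upright in the free half of the blue tray. The job was handed in at 37.4 s of the 70 s allowed.

**Weighing:** It hung fully released for about 2 s. Three wrist pictures near the end of that time were identical, so it was still. The hook was pulled down roughly 20–25 mm by pixel estimate, and returned to its rest position once the sample was lifted off.

**Tool angle:** A vertical tool would have hit the drum, so I tilted the gripper about 21° by repeatedly commanding poses out of reach.

**Placing:** The last top view puts the sample's centre about 36 mm to the -y side of the tray centre, nearly along the tray's x. The side view fits it standing upright. Comparing the top view before and after, the only changes were the sample's old and new places and areas I take to be the arm or its shadow. The other samples and bench items show no movement.

Four checks were rough or not clean:
- **Lean at set-down:** The sample touched down leaning about 9°, so it rocked upright as the fingers opened slowly.
- **Tray wall contact:** While opening, a finger pressed the tray's inner wall with about 8 N, so I closed it slightly and backed out. The tray did not shift by any amount I could measure.
- **Joint 6 near its limit:** It reached -2.655 against its limit of -2.66 on the way to the tray, without passing it.
- **Upright check:** A rough wrist-camera estimate of the sample's bottom edge differed from the top view by up to 8 mm in y. I put this down to calibration and pixel error.

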